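# Put the welcome counter's green stationery back in its tray

## Task

Put the green stationery back in the grey tray, each thing standing upright on the floor of its own compartment: the stapler lengthwise in the white one, the roll of tape lying flat in the yellow one and the hand stamp in the blue one. The red stapler, tape and stamp belong to the back office: leave them where they are.

Things in the scene. Friction and masses are not known exactly. Their poses are not given: they have to be found in the camera images.
- green_stapler: Green stapler, 120 x 34 mm and 50 mm tall, standing on its base, both base and top arm green; the top arm is 30 mm wide, spans heights 30 to 50 mm and is the part to grip, across its width. Origin: centre of the underside (also the middle of its length); x along its length, z up.
- green_tape: Roll of green tape lying flat: outer diameter 60 mm, 46 mm tall, with an open 30 mm hole lined in brown card. Origin: centre of the underside; z up along the roll's axis.
- green_stamp: Hand stamp: square green base 52 x 52 x 22 mm with an upright round wooden handle, 28 mm in diameter, from height 22 mm to 72 mm, capped with a green dot. Origin: centre of the underside; x and y along the base's sides, z up.
- red_stapler: Red stapler, 120 x 34 mm and 50 mm tall, standing on its base, both base and top arm red; the top arm is 30 mm wide, spans heights 30 to 50 mm and is the part to grip, across its width. Origin: centre of the underside (also the middle of its length); x along its length, z up. Belongs to the back office: not to be moved.
- red_tape: Roll of red tape lying flat: outer diameter 60 mm, 46 mm tall, with an open 30 mm hole lined in brown card. Origin: centre of the underside; z up along the roll's axis. Belongs to the back office: not to be moved.
- red_stamp: Hand stamp: square red base 52 x 52 x 22 mm with an upright round wooden handle, 28 mm in diameter, from height 22 mm to 72 mm, capped with a red dot. Origin: centre of the underside; x and y along the base's sides, z up. Belongs to the back office: not to be moved.
- white_bin: White open-topped compartment fixed in the tray, 88 (x) x 158 (y) mm outside, 80 x 150 mm inside, walls 4 mm thick and 24 mm tall from its own underside; its inner floor is 4 mm above its origin (and 9 mm above the table). Its floor shows a dark outline of a stapler (a long bar along y). Origin: centre of the underside; y along its length, z up.
- yellow_bin: Yellow open-topped compartment fixed in the tray, 88 (x) x 158 (y) mm outside, 80 x 150 mm inside, walls 4 mm thick and 24 mm tall from its own underside; its inner floor is 4 mm above its origin (and 9 mm above the table). Its floor shows a dark ring. Origin: centre of the underside; y along its length, z up.
- blue_bin: Blue open-topped compartment fixed in the tray, 88 (x) x 158 (y) mm outside, 80 x 150 mm inside, walls 4 mm thick and 24 mm tall from its own underside; its inner floor is 4 mm above its origin (and 9 mm above the table). Its floor shows a dark square. Origin: centre of the underside; y along its length, z up.
- tray: Grey fixed tray, 300 (x) x 176 (y) mm, rim 16 mm tall, 5 mm floor, that holds the white, yellow and blue compartments side by side in a row along its x, centres 94 mm apart, in an order that changes. On both sides of it the counter carries the green and red things, and also a block of pink sticky notes (26 mm tall) and a dark computer mouse (30 mm tall). Origin: centre of the underside, z up.
There are look-alikes about, which are no part of the job. Leave any pink or purple look-alike of the green_stapler alone.

How it is judged:
By the outcome, as a careful person would: the job done as asked, in the order asked, and still so for the second after the job is handed in, with the robot touching nothing.
It also fails if it takes over 83 s, if anything falls off the work surface, if the arm or the gripper's body presses on something with over 40 N, if the wrist force passes 120 N, or if a joint passes its speed limit or range.

## Robot

A 7-joint arm with a two-finger parallel gripper is mounted at the origin on the work surface. World frame = base frame: x ahead of the robot, y to its left, z up, the work surface at z = 0. Lengths are in mm, angles in rad, forces in N, time in s.
With the tool pointing down it reaches from about 400 to 875 mm from the base axis. Payload 4.4 kg.
Tool frame: the origin (TCP) lies midway between the tips of the shut fingers; the grasp point (between the pads) lies 19 mm behind it; x points along the fingers, z is the direction in which the jaws open and shut, and the axes are right-handed (so a half turn about x gives the same grasp; the last joint's range is limited). The gripper opens to 85 mm and grips with 20 to 120 N. Pads are 22 mm wide; open, the fingers measure 114 mm over their backs; the gripper's body (76 mm by 85 mm) begins 54 mm behind the grasp point. The pads swing forward as they close: fully open they stand 13 mm farther back than shut.
Start: joints at [1.258, 0.628, 0.038, 1.517, -0.027, 0.996, -0.02], TCP at [158.825, -630.312, 197.113] pointing down, gripper open.
Joint ranges: [-3.06, 3.06], [-0.37, 2.12], [-1.25, 1.32], [0.18, 2.47], [-1.1, 4.24], [0.23, 1.98], [-2.94, 2.94]. Speed limits (rad/s): [2.57, 2.57, 3.14, 3.14, 3.14, 3.14, 3.14].

## Interface

Orientations are given as [roll, pitch, yaw] about the fixed x, y, z axes, in that order (R = Rz(yaw) Ry(pitch) Rx(roll)).
In Python, from cell import ctrl gives the robot as it stands. The module is installed in compiled form; this text tells all that it offers.
- The arm moves only by the tool servo_tool, never from a script. Its argument "rows" is a list of rows, each an object of numbers: "dx", "dy", "dz": the shift along the tool's x, y, z in units of 750 mm (1.0 is 750 mm); "wx", "wy", "wz": the turn, a rotation vector about the tool's x, y, z in units of 6 degrees (1.0 is 6 degrees); "fingers": the closure, from 0 (fully open) to 1 (shut). In form: [{"dx": .., "dy": .., "dz": .., "wx": .., "wy": .., "wz": .., "fingers": ..}, ...]. A call has 1 to 5 rows; each row shifts and turns the commanded pose from where the row before left it, along the tool's axes as they then stand; what a row does not reach is not made up. A row lasts 1/8 s, in which the tool goes at most 62.5 mm and 10.7 degrees, less where a joint would pass 70% of its speed; a pose out of reach is approached as far as the arm can. A call with a number of a shift or a turn outside -1 to 1 is refused whole. A call with a gripper value outside its range is refused whole. The fingers move at their own pace and stop on an object; the grip force is fixed at half the most. Time passes only in rows, so rows that do not move let the fingers close. It gives the time, the measured TCP pose, the force and the opening at its end, in the units of the state.
- ctrl.read_state(): the state, without advancing time (a new reading comes with each control period).
- ctrl.get_image(name): name is "scene" or "top"; returns the picture (420x560x3 uint8, red, green, blue); there is no depth.
- ctrl.camera_info(name): a dict with "fovy" (degrees; the focal length in pixels is half the picture's height over the tangent of half this angle, whatever the lens; pixels are square), "cx", "cy" (the principal point, pixels), "R" (3x3) and "t" (3): a world point X has camera coordinates R X + t. Camera axes: x right, y down, z forward; pixel columns grow to the right and rows downward; lengths in mm; the calibration is good to about 2 mm. A picture is of the moment at which its call begins. camera_info takes no time and is no camera call.
- ctrl.finish_job(): hands the job in, once; it reports no verdict.
Trained networks look in the newest picture that a camera, given by its name, has taken for a name from the list of things; names that differ only in an ending like _2 or _b are one class to them, and where a whole thing is asked for, a point or a joint stands for the part that bears it (a point fixed in the world has none). Each returns a list of dicts, best first, with "conf" (0 to 1); they miss things now and then, are a little off and sometimes report something else, mostly with a low value. They report only what shows in the picture. A call takes as long as a camera call. They do not tell look-alikes from the thing itself.
- ctrl.search_frame(label, camera): "extent" ([centre column, centre row, width, height] in pixels, round what is visible of it).
- ctrl.silhouettes(label, camera): "region" (420x560 bool, what is visible of it) and "extent" ([centre column, centre row, width, height] in pixels, round what is visible of it).
- ctrl.mark_of(label, camera): "point" ([column, row] in pixels: a listed point, or the origin of a listed thing).
The state is a dict: "clock": time; "qpos": joint angles; "qd": joint speeds; "tau": joint torques, N m; "eef_pos": TCP position; "tool_rot": TCP orientation; "force": force on the tool from outside, world axes, zero at the start; "torque": the same for the moment, N m; "width": finger opening in mm.
Only numpy, scipy, OpenCV 4.12 (cv2) and the standard library are available. Lean on these libraries where they do the work, as an engineer would, in place of code of your own. Each camera call takes 0.05 s, during which the arm holds its last target.

## Working session

There is one attempt and no reset: what is moved stays moved. The work goes in short steps, Python scripts to look and compute and a tool call to move; the robot and the scene stay as the last step left them, time stands still between calls to the robot, and variables do not carry over. Pictures are saved under pics/ and viewed, and the job is handed in when it is done.

Besides the shell and the picture viewer there is one more tool, called after ">>>" in YAML: its name, and indented under it one key for each argument. servo_tool: Moves the arm, as the interface text tells. Its arguments: {"type":"object","properties":{"rows":{"type":"array"}},"required":["rows"]}

```bash
mkdir -p pics
python3 - <<'E'
from cell import ctrl
import cv2
for n in("scene","top"):
    cv2.imwrite(f"pics/{n}0.png",ctrl.get_image(n)[:,:,::-1])
    c=ctrl.camera_info(n);print(n,c)
s=ctrl.read_state();print(s)
E
```

```text
scene {'fovy': 43.32812371994208, 'cx': 283.66619781135034, 'cy': 213.14187633785187, 'R': array([[ 0.04803696,  0.99879446, -0.01010374],
       [ 0.66989781, -0.03971855, -0.74139015],
       [-0.74089768,  0.02884566, -0.67099818]]), 't': array([ -78.77073325, -274.18167356, 1633.69621548])}
top {'fovy': 52.91008081585693, 'cx': 280.491802318076, 'cy': 215.66023305194568, 'R': array([[-0.02005233, -0.99975542, -0.00932787],
       [-0.99292491,  0.02100575, -0.11687125],
       [ 0.1170386 ,  0.00691834, -0.99310327]]), 't': array([  54.58286   ,  462.85564571, 1072.84108148])}
{'clock': 0.1, 'qpos': array([ 1.25819456,  0.62926522,  0.03846146,  1.51826015, -0.02696365,
        0.99629464, -0.01996979]), 'qd': array([-0.00054106, -0.00047238, -0.00061245, -0.00184854,  0.00015105,
       -0.00106023,  0.00040979]), 'tau': array([ 3.87175212e-03, -5.64525568e+01,  1.23059101e+00, -1.93970311e+01,
        1.13092331e-02,  5.39402885e-03, -1.98862682e-05]), 'eef_pos': array([ 158.65570923, -629.70737662,  196.27641217]), 'tool_rot': array([-3.10771226,  1.56908725,  1.85151514]), 'force': array([ 0.00366377, -0.65236189, -0.1998454 ]), 'torque': array([-0.05184062, -0.06197826,  0.01041151]), 'width': 85.48483331076305}
```

View pics/scene0.png

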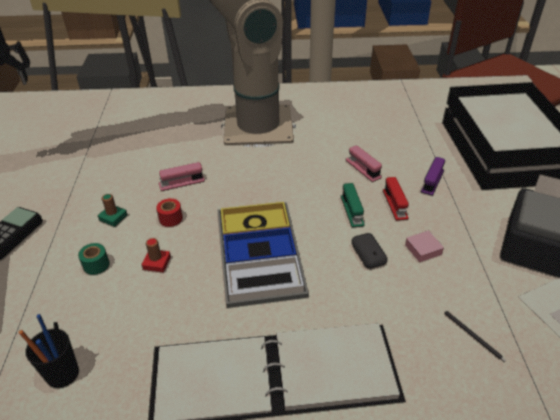

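View pics/top0.png

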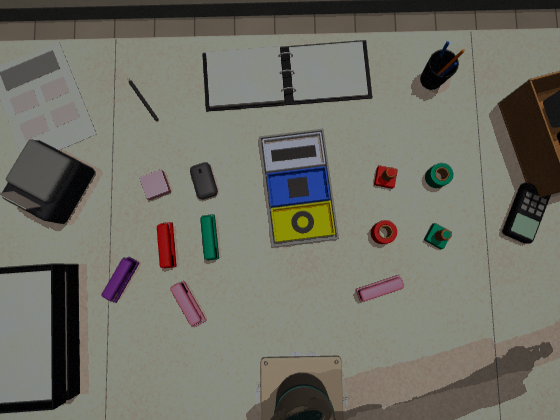

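```bash
cat > h.py <<'E'
from cell import ctrl
import numpy as np, cv2
from scipy.spatial.transform import Rotation as Ro
CI={n:ctrl.camera_info(n) for n in("scene","top")}
def K(n):
    c=CI[n];f=210/np.tan(np.radians(c["fovy"]/2));return np.array([[f,0,c["cx"]],[0,f,c["cy"]],[0,0,1]])
def proj(n,X):
    c=CI[n];p=(K(n)@(np.asarray(c["R"])@np.atleast_2d(X).T+np.asarray(c["t"])[:,None]));return (p[:2]/p[2]).T
def ray(n,uv):
    c=CI[n];R=np.asarray(c["R"]);d=R.T@np.linalg.solve(K(n),[uv[0],uv[1],1]);return -R.T@np.asarray(c["t"]),d
def atz(n,uv,z):
    o,d=ray(n,uv);return o+d*(z-o[2])/d[2]
def tri(a,b,na="scene",nb="top"):
    A=[];B=[]
    for n,uv in((na,a),(nb,b)):
        o,d=ray(n,uv);d=d/np.linalg.norm(d);P=np.eye(3)-np.outer(d,d);A.append(P);B.append(P@o)
    X=np.linalg.solve(sum(A),sum(B));return X
def tool():
    s=ctrl.read_state();return s,Ro.from_euler("xyz",s["tool_rot"]).as_matrix()
E
python3 - <<'E'
from h import *
np.set_printoptions(precision=1,suppress=True)
im={n:ctrl.get_image(n) for n in("scene","top")}
for l in["green_stapler","green_tape","green_stamp","white_bin","yellow_bin","blue_bin","tray"]:
    for n in("scene","top"):
        for d in ctrl.mark_of(l,n):print(l,n,"mark",np.array(d["point"]),round(d["conf"],2),atz(n,d["point"],5 if "bin" in l else 0))
        for d in ctrl.search_frame(l,n)[:4]:print(l,n,"box",np.array(d["extent"]),round(d["conf"],2))
s,R=tool();print(R);print(s["eef_pos"])
a=cv2.resize(im["top"][190:300,90:250],None,fx=4,fy=4,interpolation=cv2.INTER_CUBIC)
b=cv2.resize(im["top"][140:270,360:480],None,fx=4,fy=4,interpolation=cv2.INTER_CUBIC)
cv2.imwrite("pics/cropA.png",a[:,:,::-1]);cv2.imwrite("pics/cropB.png",b[:,:,::-1])
E
```

```text
green_stapler scene mark [180.2 185.7] 0.82 [ 287.1 -212.2    0. ]
green_stapler scene mark [351.6 212.6] 0.81 [420.9 229.5   0. ]
green_stapler scene mark [430.4 184.2] 0.74 [321.1 454.9   0. ]
green_stapler scene mark [363.  166.8] 0.61 [234.2 288.2  -0. ]
green_stapler scene mark [260.7 251.8] 0.3 [543.6  -0.8   0. ]
green_stapler scene box [433.2 176.3  27.6  38.8] 0.86
green_stapler scene box [364.2 162.9  36.4  33.5] 0.75
green_stapler scene box [181.7 178.8  42.8  27.3] 0.71
green_stapler scene box [352.4 207.9  27.4  39.4] 0.66
green_stapler top mark [120.9 276.7] 0.97 [314.  469.2   0. ]
green_stapler top mark [383.7 290.3] 0.85 [ 265.1 -220.4    0. ]
green_stapler top mark [211.1 238.1] 0.84 [410.9 231.    0. ]
green_stapler top mark [190.6 302.1] 0.83 [244.6 284.8   0. ]
green_stapler top box [119.7 279.8  40.9  46.1] 0.94
green_stapler top box [210.6 237.8  17.1  44.7] 0.88
green_stapler top box [381.  288.4  43.2  20.1] 0.7
green_stapler top box [189.1 302.5  36.4  43.3] 0.68
green_tape scene mark [ 94.1 262.9] 0.76 [ 556.7 -382.4    0. ]
green_tape scene box [ 93.8 257.
[... 492 characters left out ...]
x [255.8 217.8  67.2  30.5] 0.44
white_bin top mark [296.7 153.5] 0.76 [635.   -2.1   5. ]
white_bin top box [294.6 152.4  60.5  43.1] 0.8
yellow_bin scene mark [254.  222.5] 0.8 [448.2 -15.6   5. ]
yellow_bin top mark [299.8 221.5] 0.65 [449.8  -5.7   5. ]
yellow_bin top box [304.5 221.2  67.   41.9] 0.73
blue_bin scene mark [259.9 251.1] 0.74 [546.   -2.5   5. ]
blue_bin scene box [259.8 245.9  72.4  34.8] 0.58
blue_bin top mark [300.9 184.8] 0.68 [548.7 -11.2   5. ]
blue_bin top mark [209.5 235.4] 0.23 [417.8 234.3   5. ]
blue_bin top box [299.4 187.6  63.2  43.1] 0.56
tray top box [300.9 187.8  79.  118. ] 0.71
[[ 0.   1.   0.2]
 [ 0.   0.2 -1. ]
 [-1.   0.  -0. ]]
[ 158.8 -630.3  197.1]
```

View crops.

View pics/cropA.png

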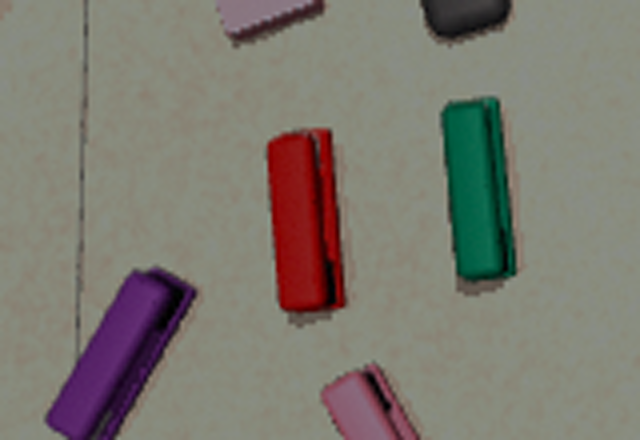

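View pics/cropB.png

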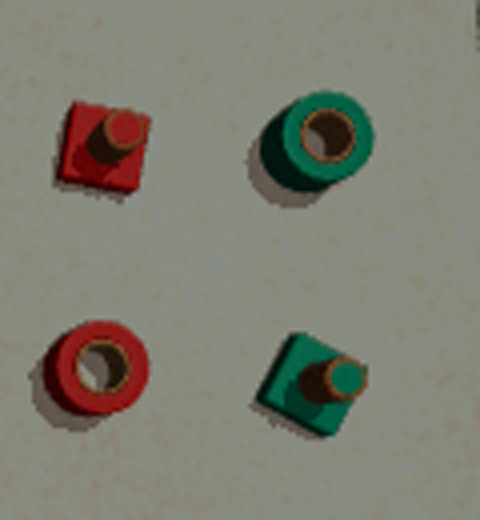

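```bash
cat > fit.py <<'E'
from h import *
from scipy.optimize import minimize
S=4
def cyl(r,z0,z1,n=40):
    a=np.linspace(0,2*np.pi,n,endpoint=False);c=np.c_[r*np.cos(a),r*np.sin(a)]
    return np.r_[np.c_[c,0*a+z0],np.c_[c,0*a+z1]]
def box(lx,ly,z0,z1):
    return np.array([[x,y,z] for x in(-lx/2,lx/2) for y in(-ly/2,ly/2) for z in(z0,z1)])
M={"stapler":[np.r_[box(120,34,0,12),box(120,30,30,50)]],"tape":[cyl(30,0,46)],"stamp":[box(52,52,0,22),cyl(14,22,72)],"base":[box(52,52,0,22)],"bin":[box(88,158,16,29)],"tray":[box(300,176,0,16)]}
def render(n,parts,p):
    x,y,z,th=p;c,s=np.cos(th),np.sin(th);R=np.array([[c,-s,0],[s,c,0],[0,0,1]])
    m=np.zeros((420*S,560*S),np.uint8)
    for P in parts:
        uv=proj(n,P@R.T+[x,y,z]);h=cv2.convexHull(((uv+.5)*S*16).round().astype(np.int32))
        cv2.fillConvexPoly(m,h,1,shift=4)
    return cv2.resize(m.astype(np.float32),(560,420),interpolation=cv2.INTER_AREA)
def fit(masks,parts,p0,fixz=True,cams=("scene","top")):
    def cost(q):
        p=(q[0],q[1],p0[2] if fixz else q[3],q[2]/50)
        e=0
        for n in cams:
            r=render(n,parts,p);m=masks[n];e+=1-np.minimum(r,m).sum()/np.maximum(r,m).sum()
        return e
    q0=[p0[0],p0[1],p0[3]*50]+([] if fixz else [p0[2]])
    k=len(q0);sim=np.array([q0]+[np.array(q0)+np.eye(k)[i]*8 for i in range(k)])
    r=minimize(cost,q0,method="Nelder-Mead",options=dict(initial_simplex=sim,xatol=.1,fatol=1e-4,maxiter=250))
    q=r.x;return np.array([q[0],q[1],p0[2] if fixz else q[3],q[2]/50]),r.fun
def roi(m,uv,r):
    o=np.zeros_like(m);u,v=map(int,uv);o[max(0,v-r):v+r,max(0,u-r):u+r]=m[max(0,v-r):v+r,max(0,u-r):u+r];return o
def green(im):
    i=im.astype(int);g=i[:,:,1];return ((g-i[:,:,0]>18)&(g-i[:,:,2]>5)).astype(np.float32)
E
cat > m1.py <<'E'
from fit import *
np.set_printoptions(precision=3,suppress=True)
im={n:ctrl.get_image(n) for n in("scene","top")}
def masks(f,x,r=26):
    return {n:cv2.morphologyEx(roi(f(im[n]),proj(n,x)[0],r),cv2.MORPH_CLOSE,np.ones((3,3))) for n in im}
def wood(i):
    j=i.astype(int);return np.maximum(green(i),(j[:,:,0]-j[:,:,2]>22).astype(np.float32))
for nm,x,f,p in[("stapler",(411,231,20),green,(411,231,0,0)),("tape",(558,-375,20),green,(558,-375,0,0)),("stamp",(406,-362,20),wood,(406,-362,0,.5))]:
    mk=masks(f,x)
    print(nm,[m.sum() for m in mk.values()],"both",fit(mk,M[nm],p),"freez",fit(mk,M[nm],p,False))
    for n in im: print("  ",n,fit(mk,M[nm],p,cams=(n,)))
def yel(i):
    j=i.astype(int);return ((j[:,:,0]-j[:,:,2]>50)&(j[:,:,1]-j[:,:,2]>40)).astype(np.float32)
def blu(i):
    j=i.astype(int);return ((j[:,:,2]-j[:,:,0]>30)).astype(np.float32)
for nm,x,f in[("yellow",(455,-8,20),yel),("blue",(548,-6,20),blu)]:
    mk=masks(f,x,50)
    for n in im:
        h=cv2.convexHull(np.argwhere(mk[n]>0)[:,::-1].astype(np.int32));cv2.fillConvexPoly(mk[n],h,1)
    print(nm,[m.sum() for m in mk.values()],fit(mk,M["bin"],(*x[:2],0,0)),fit(mk,M["bin"],(*x[:2],0,0),False))
    for n in im: print("  ",n,fit(mk,M["bin"],(*x[:2],0,0),cams=(n,)))
E
python3 m1.py
```

```text
stapler [np.float32(551.0), np.float32(656.0)] both (array([411.782, 232.048,   0.   ,   0.074]), np.float64(0.46483832597732544)) freez (array([412.216, 233.045,  -4.919,   0.077]), np.float64(0.4547155499458313))
   scene (array([414.053, 230.635,   0.   ,   0.025]), np.float64(0.3079532980918884))
   top (array([412.146, 232.36 ,   0.   ,   0.103]), np.float64(0.12674766778945923))
tape [np.float32(541.0), np.float32(395.0)] both (array([ 564.107, -374.448,    0.   ,   -0.072]), np.float64(0.6811702847480774)) freez (array([ 564.171, -374.889,   -1.422,    0.008]), np.float64(0.6795413494110107))
   scene (array([ 559.64 , -377.235,    0.   ,    0.067]), np.float64(0.3535701036453247))
   top (array([ 564.024, -374.114,    0.   ,   -0.114]), np.float64(0.3199567198753357))
stamp [np.float32(2263.0), np.float32(448.0)] both (array([ 404.116, -365.712,    0.   ,    1.011]), np.float64(0.8602175116539001)) freez (array([ 403.556, -364.459,    5.178,    1.009]), np.float64(0.8581905364990234))
   scene (array([ 394.276, -374.635,    0.   ,    1.065]), np.float64(0.7389398813247681))
   top (array([ 404.45 , -365.068,    0.   ,    1.05 ]), np.float64(0.10005027055740356))
yellow [np.float32(1716.0), np.float32(2178.0)] (array([448.987, -13.297,   0.   ,   0.105]), np.float64(0.16405773162841797)) (array([448.94 , -13.247,   6.04 ,   0.102]), np.float64(0.15870952606201172))
   scene (array([442.339, -15.396,   0.   ,   0.092]), np.float64(0.10084563493728638))
   top (array([449.451, -11.851,   0.   ,   0.101]), np.float64(0.041191279888153076))
blue [np.float32(2025.0), np.float32(2146.0)] (array([542.533,  -3.232,   0.   ,   0.106]), np.float64(0.15437215566635132)) (array([541.838,  -3.613,   4.789,   0.105]), np.float64(0.1522843837738037))
   scene (array([537.797,  -5.849,   0.   ,   0.111]), np.float64(0.09224694967269897))
   top (array([542.237,  -1.971,   0.   ,   0.108]), np.float64(0.044813454151153564))
```

```bash
cat > m2.py <<'E'
from fit import *
np.set_printoptions(precision=3,suppress=True)
im={n:ctrl.get_image(n) for n in("scene","top")}
def seg(n,x,r,lo,hi,smin):
    u,v=map(int,proj(n,x)[0]);h=cv2.cvtColor(im[n],cv2.COLOR_RGB2HSV)
    m=cv2.inRange(h,(lo,smin,20),(hi,255,255));m=(roi(m,(u,v),r)>0).astype(np.uint8)
    k,lab,st,_=cv2.connectedComponentsWithStats(m);
    if k>1: m=(lab==1+np.argmax(st[1:,4])).astype(np.uint8)
    h=cv2.convexHull(np.argwhere(m>0)[:,::-1].astype(np.int32));o=np.zeros_like(m);cv2.fillConvexPoly(o,h,1);return o.astype(np.float32)
J=[("stapler","stapler",(412,232,25),30,(65,95,100),(412,232,0,.1)),("tape","tape",(562,-375,23),24,(65,95,90),(562,-375,0,0)),("base","stamp",(404.5,-365,11),20,(65,95,90),(404,-365,0,1.05)),
("bin","yellow",(449,-12,29),50,(18,35,110),(449,-12,0,.1)),("bin","blue",(542,-2,29),50,(108,130,120),(542,-2,0,.1))]
M["bin"]=[box(88,158,28,29)]
for k,nm,x,r,(lo,hi,sm),p in J:
    mk={n:seg(n,x,r,lo,hi,sm) for n in im}
    print(nm,[m.sum() for m in mk.values()],"both",*fit(mk,M[k],p),"freez",*fit(mk,M[k],p,False))
    for n in im:
        q,c=fit(mk,M[k],p,cams=(n,));print("  ",n,q,c)
        cs,_=cv2.findContours((cv2.resize(mk[n],None,fx=4,fy=4)>.5).astype(np.uint8),0,2)
        rs,_=cv2.findContours((cv2.resize(render(n,M[k],q),None,fx=4,fy=4)>.5).astype(np.uint8),0,2)
        b=cv2.resize(im[n],None,fx=4,fy=4)[:,:,::-1].copy();cv2.drawContours(b,cs,-1,(255,0,255),1);cv2.drawContours(b,rs,-1,(0,255,255),1)
        u,v=map(int,proj(n,x)[0]*4);b=b[max(0,v-130):v+130,max(0,u-100):u+100];b=cv2.resize(b,(150,195))
        J2=globals().setdefault("T",{}).setdefault(n,[]);J2.append(b)
cv2.imwrite("pics/fit2.png",np.vstack([np.hstack(T["scene"]),np.hstack(T["top"])]))
E
python3 m2.py
```

```text
stapler [np.float32(632.0), np.float32(674.0)] both [410.853 231.931   0.      0.068] 0.34595465660095215 freez [410.315 234.048 -12.046   0.065] 0.3234872817993164
   scene [414.146 230.565   0.      0.018] 0.20096832513809204
   top [412.003 232.593   0.      0.098] 0.11022710800170898
tape [np.float32(697.0), np.float32(550.0)] both [ 563.463 -374.093    0.       0.142] 0.2286851406097412 freez [ 563.747 -374.824   -2.772    0.24 ] 0.21905702352523804
   scene [ 562.56  -375.194    0.       0.178] 0.16931337118148804
   top [ 562.89  -373.694    0.       0.032] 0.05214756727218628
stamp [np.float32(341.0), np.float32(426.0)] both [ 404.82  -364.682    0.       1.034] 0.47228115797042847 freez [ 404.667 -366.226   -2.222    1.019] 0.4668924808502197
   scene [ 405.117 -366.032    0.       1.147] 0.3320274353027344
   top [ 404.984 -364.632    0.       1.036] 0.13779926300048828
yellow [np.float32(1715.0), np.float32(2205.0)] both [450.897 -13.492   0.      0.11 ] 0.134293794631958 freez [449.922 -13.469  -2.697   0.109] 0.1133539080619812
   scene [453.028 -14.327   0.      0.109] 0.04014396667480469
   top [448.917 -12.028   0.      0.104] 0.059156835079193115
blue [np.float32(1948.0), np.float32(2165.0)] both [544.941  -3.479   0.      0.103] 0.12609326839447021 freez [543.265  -3.691  -2.504   0.103] 0.10709941387176514
   scene [545.918  -4.263   0.      0.103] 0.027038991451263428
   top [541.646  -2.645   0.      0.092] 0.06942802667617798
```

View pics/fit2.png

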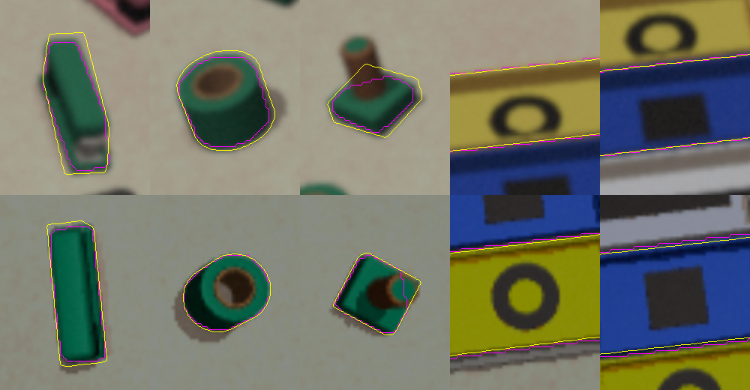

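```bash
cat > plan.py <<'E'
from h import *
import json
def jaw(R): return np.arctan2(R[1,2],R[0,2])
def plan(wps,jt=None,fing=0,step=58,level=True):
    """wps: world xyz list; jt: jaw heading at end; prints rows in tool axes"""
    s,R=tool();p=np.array(s["eef_pos"]);print("clock",round(s["clock"],2),"pos",p.round(1),"jaw",round(jaw(R),3),"down",R[:,0].round(3),"F",np.round(s["force"],1),"w",round(s["width"],1),"q",np.round(s["qpos"],2))
    pts=[];c=p
    for w in wps:
        w=np.array(w,float);n=max(1,int(np.ceil(np.linalg.norm(w-c)/step)))
        pts+=[c+(w-c)*(i+1)/n for i in range(n)];c=w
    if jt is None: jt=jaw(R)
    d=(jt-jaw(R)+np.pi)%(2*np.pi)-np.pi if abs(jt-jaw(R))<np.pi else jt-jaw(R)
    # target orientation
    z=np.array([np.cos(jt),np.sin(jt),0]);x=np.array([0,0,-1.]);Rt=np.c_[x,np.cross(z,x),z]
    rv=Ro.from_matrix(R.T@Rt).as_rotvec();nr=int(np.ceil(np.degrees(np.linalg.norm(rv))/5.9)) if level else 0
    n=max(len(pts),nr,1);pts+= [pts[-1]]*(n-len(pts))
    cur=p;C=R.copy();rows=[]
    for i in range(n):
        t=C.T@(pts[i]-cur)/750;r=(np.degrees(rv)/6/n) if level else np.zeros(3)
        t=t.round(4);r=r.round(3)
        row={k:float(v) for k,v in zip(["dx","dy","dz","wx","wy","wz"],[*t,*r]) if v};row["fingers"]=fing;rows.append(row)
        cur=cur+C@t*750;C=C@Ro.from_rotvec(np.radians(r*6)).as_matrix()
    for i in range(0,n,5):print(json.dumps(rows[i:i+5]))
    print(n,"rows")
E
python3 -c "
from plan import *
plan([(430,-250,150),(490,-20,150),(412,232,110)],-1.476)"
```

```text
clock 1.8 pos [ 158.8 -630.3  197.1] jaw -1.324 down [ 0.  0. -1.] F [ 0.6 -0.7  0.8] w 85.4 q [ 1.26  0.63  0.04  1.52 -0.03  1.   -0.02]
[{"dx": 0.007, "dy": 0.0527, "dz": -0.0448, "wx": 0.076, "fingers": 0}, {"dx": 0.007, "dy": 0.0524, "dz": -0.0453, "wx": 0.076, "fingers": 0}, {"dx": 0.0069, "dy": 0.052, "dz": -0.0456, "wx": 0.076, "fingers": 0}, {"dx": 0.007, "dy": 0.0516, "dz": -0.0461, "wx": 0.076, "fingers": 0}, {"dx": 0.007, "dy": 0.0513, "dz": -0.0465, "wx": 0.076, "fingers": 0}]
[{"dx": 0.007, "dy": 0.0509, "dz": -0.0468, "wx": 0.076, "fingers": 0}, {"dx": 0.007, "dy": 0.0505, "dz": -0.0473, "wx": 0.076, "fingers": 0}, {"dx": 0.0069, "dy": 0.0501, "dz": -0.0477, "wx": 0.076, "fingers": 0}, {"dx": 0.007, "dy": 0.0498, "dz": -0.0481, "wx": 0.076, "fingers": 0}, {"dy": 0.0264, "dz": -0.0576, "wx": 0.076, "fingers": 0}]
[{"dy": 0.026, "dz": -0.0578, "wx": 0.076, "fingers": 0}, {"dy": 0.0255, "dz": -0.0581, "wx": 0.076, "fingers": 0}, {"dy": 0.0251, "dz": -0.0582, "wx": 0.076, "fingers": 0}, {"dy": 0.0246, "dz": -0.0584, "wx": 0.076, "fingers": 0}, {"dx": 0.0107, "dy": -0.0115, "dz": -0.0694, "wx": 0.076, "fingers": 0}]
[{"dx": 0.0107, "dy": -0.0121, "dz": -0.0693, "wx": 0.076, "fingers": 0}, {"dx": 0.0106, "dy": -0.0127, "dz": -0.0692, "wx": 0.076, "fingers": 0}, {"dx": 0.0107, "dy": -0.0132, "dz": -0.0691, "wx": 0.076, "fingers": 0}, {"dx": 0.0107, "dy": -0.0137, "dz": -0.069, "wx": 0.076, "fingers": 0}]
19 rows
```

>>> servo_tool:
  rows:
    - {"dx":0.007,"dy":0.052,"dz":-0.045,"wx":0.08,"fingers":0}
    - {"dx":0.007,"dy":0.052,"dz":-0.045,"wx":0.08,"fingers":0}
    - {"dx":0.007,"dy":0.052,"dz":-0.046,"wx":0.08,"fingers":0}
    - {"dx":0.007,"dy":0.052,"dz":-0.046,"wx":0.08,"fingers":0}
    - {"dx":0.007,"dy":0.051,"dz":-0.046,"wx":0.08,"fingers":0}

```text
schema error: expected keys dx, dy, dz, wx, wy, wz, fingers
```

All keys are needed.

>>> servo_tool:
  rows:
    - {"dx":0.007,"dy":0.052,"dz":-0.045,"wx":0.08,"wy":0,"wz":0,"fingers":0}
    - {"dx":0.007,"dy":0.052,"dz":-0.045,"wx":0.08,"wy":0,"wz":0,"fingers":0}
    - {"dx":0.007,"dy":0.052,"dz":-0.046,"wx":0.08,"wy":0,"wz":0,"fingers":0}
    - {"dx":0.007,"dy":0.052,"dz":-0.046,"wx":0.08,"wy":0,"wz":0,"fingers":0}
    - {"dx":0.007,"dy":0.051,"dz":-0.046,"wx":0.08,"wy":0,"wz":0,"fingers":0}

```text
clock: 2.42
eef_pos: [310.0, -418.3, 171.0]
tool_rot: [0.697, 1.57, -0.669]
force: [1.4, 0.2, 0.8]
width: 85.2
```

```bash
sed -i 's/ if v};row/};row/; s/zip(\["dx"/zip(["dx"/' plan.py; python3 -c "
from plan import *
plan([(430,-250,150),(490,-20,150),(412,232,110)],-1.476)"
```

```text
clock 2.42 pos [ 310.  -418.3  171. ] jaw -1.366 down [ 0.001 -0.001 -1.   ] F [1.4 0.2 0.8] w 85.2 q [ 0.85  0.48  0.04  1.91 -0.03  0.76 -0.46]
[{"dx": 0.007, "dy": 0.0505, "dz": -0.0468, "wx": 0.075, "wy": 0.0, "wz": -0.0, "fingers": 0}, {"dx": 0.007, "dy": 0.0502, "dz": -0.0472, "wx": 0.075, "wy": 0.0, "wz": -0.0, "fingers": 0}, {"dx": 0.007, "dy": 0.0498, "dz": -0.0476, "wx": 0.075, "wy": 0.0, "wz": -0.0, "fingers": 0}, {"dx": 0.007, "dy": 0.0494, "dz": -0.048, "wx": 0.075, "wy": 0.0, "wz": -0.0, "fingers": 0}, {"dx": -0.0001, "dy": 0.0264, "dz": -0.0577, "wx": 0.075, "wy": 0.0, "wz": -0.0, "fingers": 0}]
[{"dx": 0.0, "dy": 0.0258, "dz": -0.0578, "wx": 0.075, "wy": 0.0, "wz": -0.0, "fingers": 0}, {"dx": 0.0, "dy": 0.0255, "dz": -0.0581, "wx": 0.075, "wy": 0.0, "wz": -0.0, "fingers": 0}, {"dx": -0.0, "dy": 0.0249, "dz": -0.0583, "wx": 0.075, "wy": 0.0, "wz": -0.0, "fingers": 0}, {"dx": -0.0, "dy": 0.0245, "dz": -0.0584, "wx": 0.075, "wy": 0.0, "wz": -0.0, "fingers": 0}, {"dx": 0.0106, "dy": -0.0116, "dz": -0.0694, "wx": 0.075, "wy": 0.0, "wz": -0.0, "fingers": 0}]
[{"dx": 0.0106, "dy": -0.0122, "dz": -0.0693, "wx": 0.075, "wy": 0.0, "wz": -0.0, "fingers": 0}, {"dx": 0.0106, "dy": -0.0128, "dz": -0.0692, "wx": 0.075, "wy": 0.0, "wz": -0.0, "fingers": 0}, {"dx": 0.0106, "dy": -0.0133, "dz": -0.0691, "wx": 0.075, "wy": 0.0, "wz": -0.0, "fingers": 0}, {"dx": 0.0106, "dy": -0.0138, "dz": -0.0689, "wx": 0.075, "wy": 0.0, "wz": -0.0, "fingers": 0}]
14 rows
```

>>> servo_tool:
  rows:
    - {"dx":0.007,"dy":0.05,"dz":-0.047,"wx":0.075,"wy":0,"wz":0,"fingers":0}
    - {"dx":0.007,"dy":0.05,"dz":-0.047,"wx":0.075,"wy":0,"wz":0,"fingers":0}
    - {"dx":0.007,"dy":0.05,"dz":-0.048,"wx":0.075,"wy":0,"wz":0,"fingers":0}
    - {"dx":0.007,"dy":0.049,"dz":-0.048,"wx":0.075,"wy":0,"wz":0,"fingers":0}
    - {"dx":0,"dy":0.026,"dz":-0.058,"wx":0.075,"wy":0,"wz":0,"fingers":0}

```text
clock: 3.05
eef_pos: [441.8, -203.3, 149.7]
tool_rot: [1.231, 1.569, -0.173]
force: [0.1, -0.3, -0.3]
width: 85.4
```

>>> servo_tool:
  rows:
    - {"dx":0.0,"dy":0.026,"dz":-0.058,"wx":0.075,"wy":0,"wz":0,"fingers":0}
    - {"dx":0.0,"dy":0.025,"dz":-0.058,"wx":0.075,"wy":0,"wz":0,"fingers":0}
    - {"dx":0,"dy":0.025,"dz":-0.058,"wx":0.075,"wy":0,"wz":0,"fingers":0}
    - {"dx":0,"dy":0.0245,"dz":-0.058,"wx":0.075,"wy":0,"wz":0,"fingers":0}
    - {"dx":0.0106,"dy":-0.012,"dz":-0.069,"wx":0.075,"wy":0,"wz":0,"fingers":0}

```text
clock: 3.68
eef_pos: [474.7, 30.6, 142.5]
tool_rot: [1.544, 1.566, 0.099]
force: [-0.5, -0.2, 0.4]
width: 84.9
```

>>> servo_tool:
  rows:
    - {"dx":0.0106,"dy":-0.012,"dz":-0.069,"wx":0.075,"wy":0,"wz":0,"fingers":0}
    - {"dx":0.0106,"dy":-0.013,"dz":-0.069,"wx":0.075,"wy":0,"wz":0,"fingers":0}
    - {"dx":0.0106,"dy":-0.013,"dz":-0.069,"wx":0.075,"wy":0,"wz":0,"fingers":0}
    - {"dx":0.0106,"dy":-0.014,"dz":-0.069,"wx":0.075,"wy":0,"wz":0,"fingers":0}
    - {"dx":0,"dy":0,"dz":0,"wx":0,"wy":0,"wz":0,"fingers":0}

```text
clock: 4.3
eef_pos: [407.5, 234.9, 109.7]
tool_rot: [-2.843, 1.569, 1.973]
force: [-0.8, -1.1, -0.6]
width: 85.4
```

```bash
python3 -c "
from plan import *
cv2.imwrite('pics/s1.png',ctrl.get_image('scene')[120:300,250:490,::-1].repeat(3,0).repeat(3,1))
plan([(412,232,60),(412,232,21)],-1.476)"
```

```text
clock 4.35 pos [408.6 232.  110. ] jaw -1.471 down [-0.  0. -1.] F [0.2 0.  0.3] w 85.6 q [-0.65  0.52  0.1   2.1  -0.1   0.53 -1.95]
[{"dx": 0.0666, "dy": 0.0045, "dz": 0.0004, "wx": 0.024, "wy": -0.002, "wz": 0.001, "fingers": 0}, {"dx": 0.052, "dy": 0.0001, "dz": 0.0, "wx": 0.024, "wy": -0.002, "wz": 0.001, "fingers": 0}]
2 rows
```

View pics/s1.png

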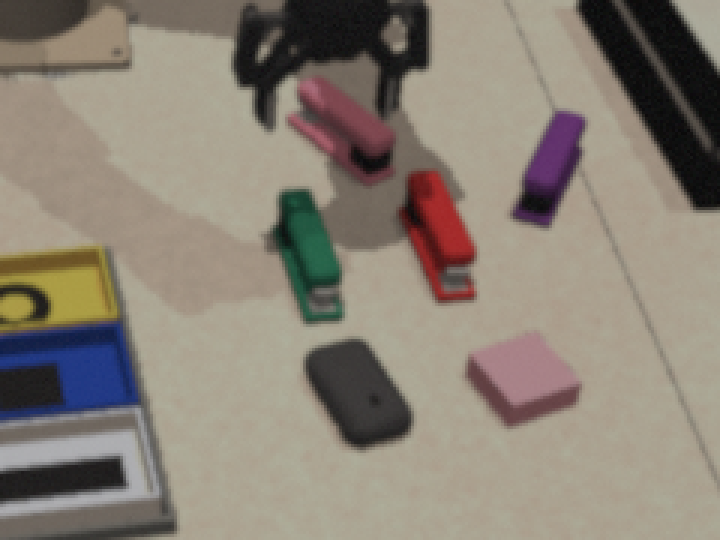

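```bash
python3 -c "
from plan import *
s,R=tool();p=np.array(s['eef_pos']);o=[]
for n in('scene','top'):
    b=cv2.resize(ctrl.get_image(n),None,fx=5,fy=5,interpolation=cv2.INTER_CUBIC)[:,:,::-1].copy()
    for X,c in((p,(0,0,255)),(p-R[:,0]*13+R[:,2]*42,(255,0,255)),(p-R[:,0]*13-R[:,2]*42,(255,0,255))):
        u,v=((proj(n,X)[0]+.5)*5).astype(int);cv2.circle(b,(u,v),4,c,-1)
    u,v=((proj(n,p)[0]+.5)*5).astype(int);o.append(b[max(0,v-250):v+250,u-190:u+190][:460])
cv2.imwrite('pics/s2.png',np.hstack(o))
"
```

```text
(no output)
```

View pics/s2.png

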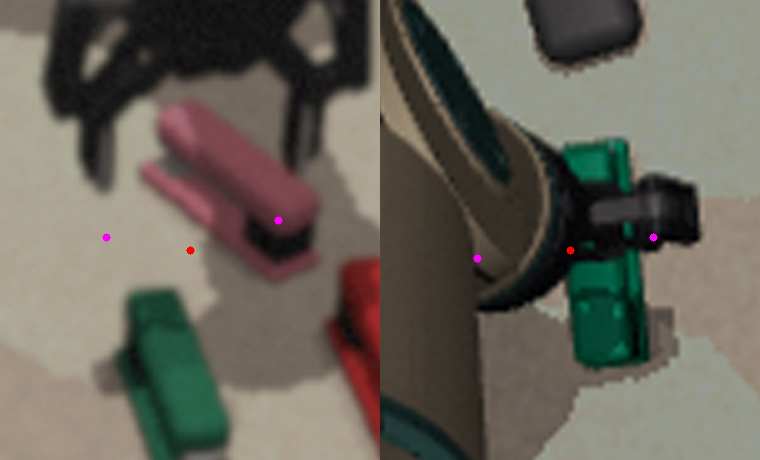

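```bash
python3 -c "
from plan import *
s,R=tool();p=np.array(s['eef_pos']);o=[]
print(s['clock'],p,R.round(3))
for n in('scene','top'):
    b=cv2.resize(ctrl.get_image(n),None,fx=4,fy=4,interpolation=cv2.INTER_CUBIC)[:,:,::-1]
    b=cv2.convertScaleAbs(b,alpha=2.2,beta=10)
    for k in(0,19,73):
      for sg in(-42.5,0,42.5):
        u,v=((proj(n,p-R[:,0]*k+R[:,2]*sg)[0]+.5)*4).astype(int);cv2.circle(b,(u,v),3,(0,0,255) if k==0 else (0,255,255),-1)
    u,v=((proj(n,p)[0]+.5)*4).astype(int);o.append(b[max(0,v-300):][:590][:,u-190:u+190])
    print([proj(n,np.array([0,0,z])) for z in(0,100)])
h=min(len(x) for x in o)
cv2.imwrite('pics/s3.png',np.hstack([x[:h] for x in o]))
"
```

```text
4.45 [409.80304159 229.07040095 110.24740852] [[ 0.     0.996  0.094]
 [-0.001  0.094 -0.996]
 [-1.     0.     0.001]]
[array([[258.17562186, 124.41541049]]), array([[256.74285388,  95.59578028]])]
[array([[301.96307878, 397.73390104]]), array([[303.74901203, 411.2409733 ]])]
```

View pics/s3.png

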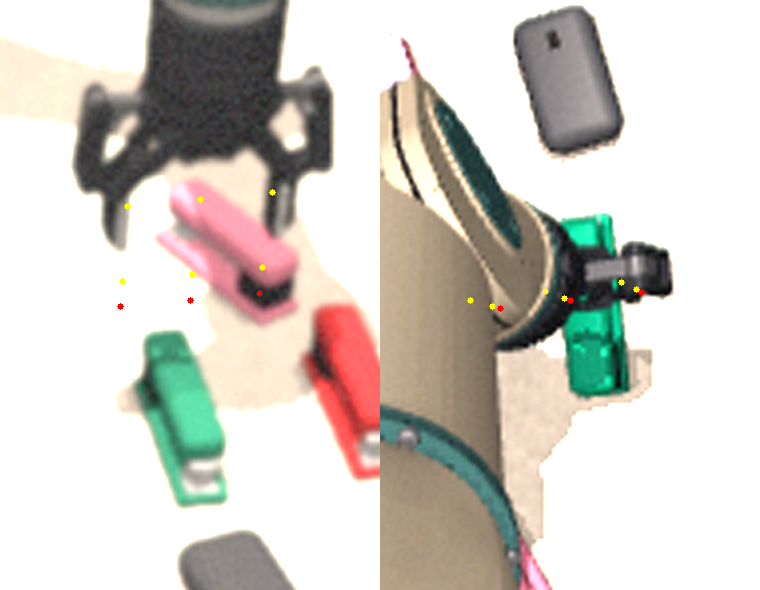

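>>> servo_tool:
  rows:
    - {"dx":0.047,"dy":0.0,"dz":0,"wx":0,"wy":0,"wz":0,"fingers":0}
    - {"dx":0,"dy":0.0,"dz":0,"wx":0,"wy":0,"wz":0,"fingers":0}
    - {"dx":0,"dy":0,"dz":0,"wx":0,"wy":0,"wz":0,"fingers":0}

```text
clock: 4.92
eef_pos: [410.0, 229.3, 75.5]
tool_rot: [1.494, 1.57, 0.017]
force: [0.5, -0.2, 0.1]
width: 85.6
```

```bash
cat > look.py <<'E'
from plan import *
import sys
s,R=tool();p=np.array(s['eef_pos']);o=[]
print(round(s['clock'],2),p.round(1),R.round(3).tolist(),np.round(s["force"],1),s["width"],s["qpos"].round(3))
for n in('scene','top'):
    b=cv2.resize(ctrl.get_image(n),None,fx=4,fy=4,interpolation=cv2.INTER_CUBIC)[:,:,::-1]
    b=cv2.convertScaleAbs(b,alpha=2.2,beta=10)
    for k in(0,13,73):
      for sg in(-42.5,0,42.5):
        u,v=((proj(n,p-R[:,0]*k+R[:,2]*sg)[0]+.5)*4).astype(int);cv2.circle(b,(u,v),3,(0,0,255) if k==0 else (0,255,255),-1)
    u,v=((proj(n,p)[0]+.5)*4).astype(int);u0=max(0,u-190);v0=max(0,v-300);print(n,"crop origin",u0,v0);o.append(b[v0:][:590][:,u0:u0+380])
h=min(len(x) for x in o)
cv2.imwrite(sys.argv[1],np.hstack([x[:h] for x in o]))
E
python3 look.py pics/s4.png
```

```text
4.92 [410.  229.3  75.5] [[0.0, 0.996, 0.093], [0.0, 0.093, -0.996], [-1.0, 0.0, 0.0]] [ 0.5 -0.2  0.1] 85.63044121731022 [-0.629  0.579  0.086  2.123 -0.109  0.443 -1.937]
scene crop origin 1224 448
top crop origin 638 647
```

View pics/s4.png

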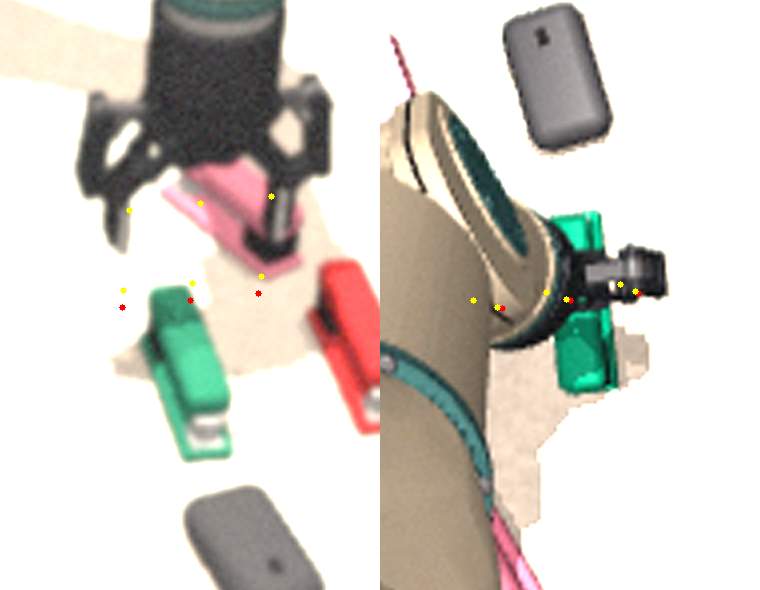

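>>> servo_tool:
  rows:
    - {"dx":0.04,"dy":0.0,"dz":-0.003,"wx":0,"wy":0,"wz":0,"fingers":0}
    - {"dx":0.03,"dy":0.0,"dz":0,"wx":0,"wy":0,"wz":0,"fingers":0}
    - {"dx":0,"dy":0,"dz":0,"wx":0,"wy":0,"wz":0,"fingers":0}

```text
clock: 5.4
eef_pos: [408.7, 231.8, 22.0]
tool_rot: [-1.118, 1.569, -2.594]
force: [-0.2, -1.0, 0.6]
width: 85.6
```

```bash
python3 look.py pics/s5.png
```

```text
5.4 [408.7 231.8  22. ] [[-0.002, 0.996, 0.095], [-0.001, 0.095, -0.996], [-1.0, -0.002, 0.001]] [-0.2 -1.   0.6] 85.6249363610141 [-0.617  0.685  0.06   2.149 -0.124  0.313 -1.928]
scene crop origin 1221 513
top crop origin 649 655
```

View pics/s5.png

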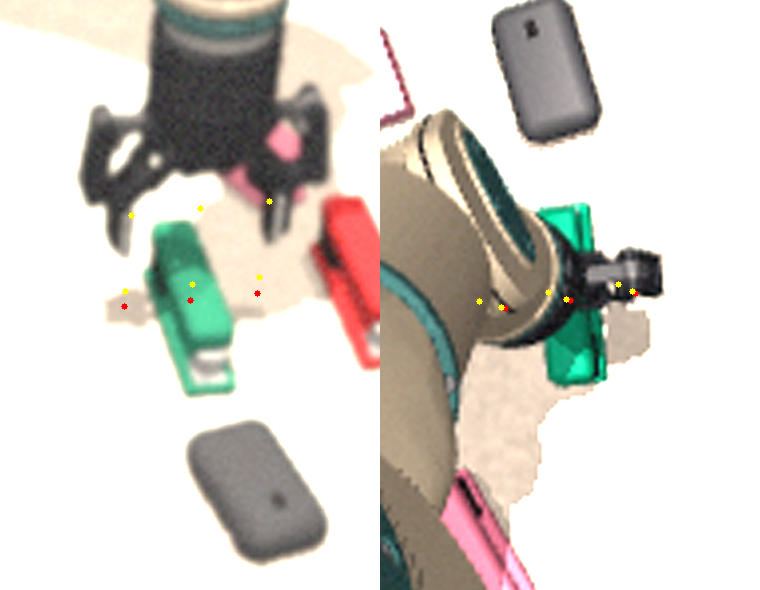

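>>> servo_tool:
  rows:
    - {"dx":0,"dy":0.0,"dz":0,"wx":0,"wy":0,"wz":0,"fingers":1}
    - {"dx":0,"dy":0.0,"dz":0,"wx":0,"wy":0,"wz":0,"fingers":1}
    - {"dx":0,"dy":0,"dz":0,"wx":0,"wy":0,"wz":0,"fingers":1}
    - {"dx":0,"dy":0.0,"dz":0,"wx":0,"wy":0,"wz":0,"fingers":1}
    - {"dx":0,"dy":0,"dz":0,"wx":0,"wy":0,"wz":0,"fingers":1}

```text
clock: 6.12
eef_pos: [409.2, 232.2, 22.4]
tool_rot: [1.323, 1.571, -0.152]
force: [-0.2, -0.4, -1.3]
width: -0.0
```

```bash
python3 look.py pics/s6.png
```

```text
6.12 [409.2 232.2  22.4] [[0.0, 0.995, 0.095], [-0.0, 0.095, -0.995], [-1.0, 0.0, 0.0]] [-0.2 -0.4 -1.3] -0.0475289375803373 [-0.617  0.684  0.06   2.149 -0.124  0.312 -1.928]
scene crop origin 1222 513
top crop origin 648 654
```

View pics/s6.png

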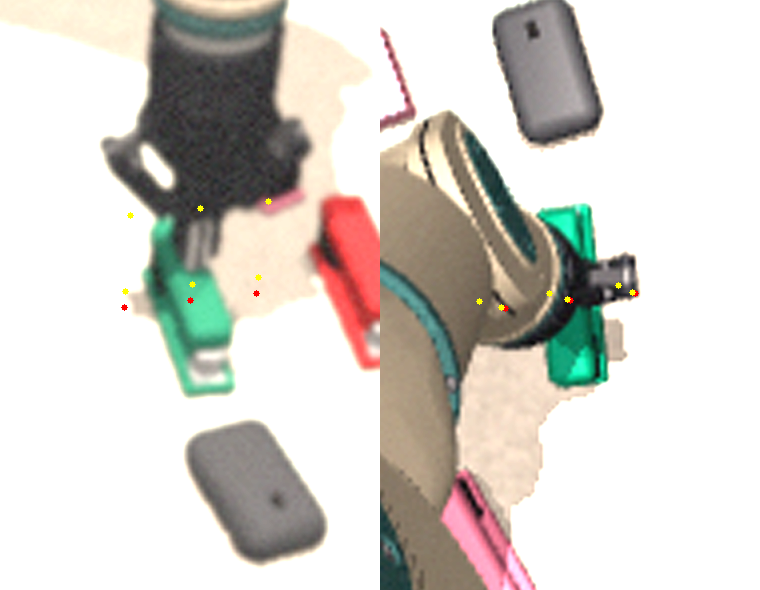

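>>> servo_tool:
  rows:
    - {"dx":0,"dy":0.0,"dz":0,"wx":0,"wy":0,"wz":0,"fingers":0}
    - {"dx":0,"dy":0.0,"dz":0,"wx":0,"wy":0,"wz":0,"fingers":0}
    - {"dx":0,"dy":0,"dz":0,"wx":0,"wy":0,"wz":0,"fingers":0}
    - {"dx":0,"dy":0,"dz":0,"wx":0,"wy":0,"wz":0,"fingers":0}
    - {"dx":0.02,"dy":-0.008,"dz":0,"wx":0,"wy":0,"wz":0,"fingers":0}

```text
clock: 6.85
eef_pos: [404.5, 232.2, 7.9]
tool_rot: [1.97, 1.568, 0.494]
force: [-0.1, -0.2, -0.8]
width: 85.5
```

>>> servo_tool:
  rows:
    - {"dx":0.01,"dy":0.0,"dz":0,"wx":0,"wy":0,"wz":0,"fingers":0}
    - {"dx":0.01,"dy":0.0,"dz":0,"wx":0,"wy":0,"wz":0,"fingers":0}
    - {"dx":0,"dy":0,"dz":0,"wx":0,"wy":0,"wz":0,"fingers":0}

```text
clock: 7.22
eef_pos: [403.4, 231.6, -7.6]
tool_rot: [-0.984, 1.569, -2.46]
force: [-1.1, -0.1, 0.9]
width: 85.6
```

```bash
python3 look.py pics/s7.png
```

```text
7.22 [403.4 231.6  -7.6] [[-0.001, 0.996, 0.095], [-0.001, 0.095, -0.996], [-1.0, -0.001, 0.001]] [-1.1 -0.1  0.9] 85.56202436146499 [-0.624  0.744  0.062  2.171 -0.182  0.234 -1.876]
scene crop origin 1216 542
top crop origin 657 666
```

View pics/s7.png

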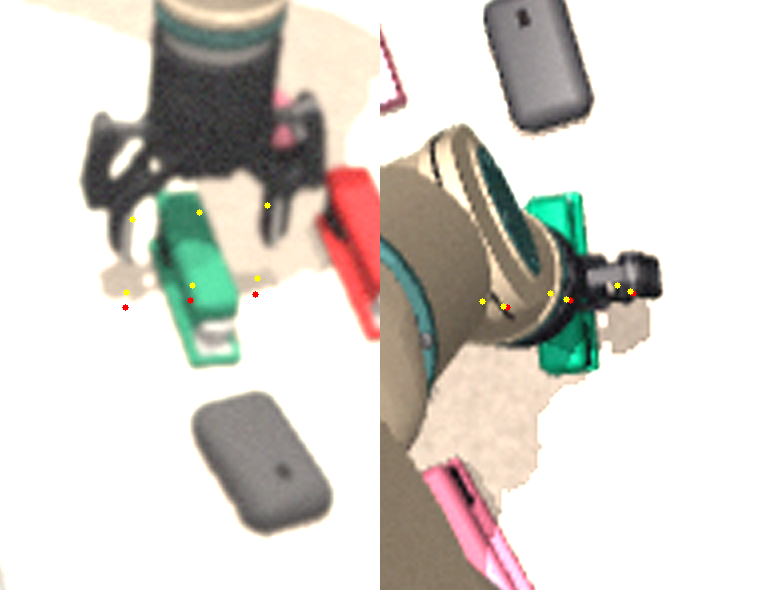

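>>> servo_tool:
  rows:
    - {"dx":0,"dy":0.016,"dz":-0.002,"wx":0,"wy":0,"wz":0,"fingers":0}
    - {"dx":0.012,"dy":0.0,"dz":0,"wx":0,"wy":0,"wz":0,"fingers":0}
    - {"dx":0,"dy":0,"dz":0,"wx":0,"wy":0,"wz":0,"fingers":0}

```text
clock: 7.7
eef_pos: [414.9, 234.1, -16.9]
tool_rot: [-1.15, 1.569, -2.626]
force: [-0.4, 0.0, 0.0]
width: 85.4
```

```bash
python3 look.py pics/s8.png
```

```text
7.7 [414.9 234.1 -16.9] [[-0.002, 0.996, 0.095], [-0.001, 0.095, -0.996], [-1.0, -0.002, 0.001]] [-0.4  0.   0. ] 85.43320275141411 [-0.616  0.769  0.064  2.142 -0.19   0.238 -1.861]
scene crop origin 1222 565
top crop origin 656 650
```

View pics/s8.png

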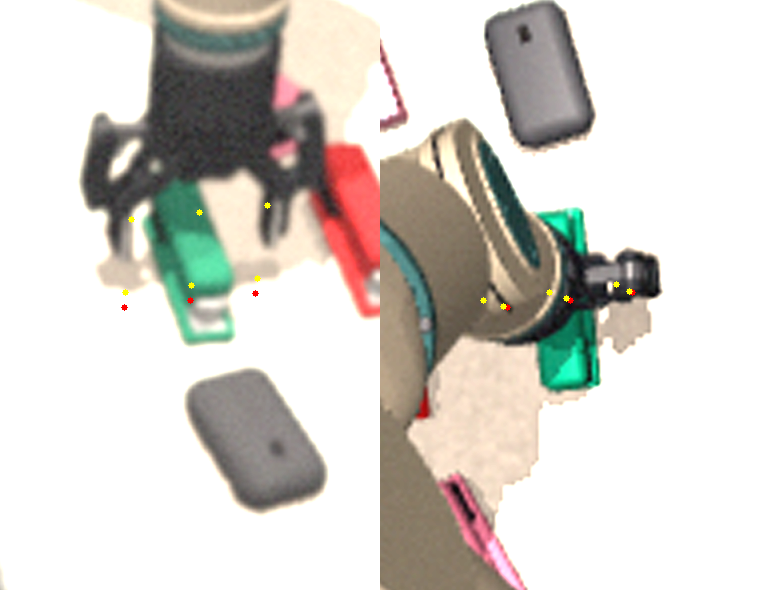

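>>> servo_tool:
  rows:
    - {"dx":0,"dy":0,"dz":0.006,"wx":0,"wy":0,"wz":0,"fingers":0.3}
    - {"dx":0,"dy":0.0,"dz":0,"wx":0,"wy":0,"wz":0,"fingers":1}
    - {"dx":0,"dy":0,"dz":0,"wx":0,"wy":0,"wz":0,"fingers":1}
    - {"dx":0,"dy":0,"dz":0,"wx":0,"wy":0,"wz":0,"fingers":1}
    - {"dx":0,"dy":0,"dz":0,"wx":0,"wy":0,"wz":0,"fingers":1}

```text
clock: 8.43
eef_pos: [415.7, 230.3, -16.0]
tool_rot: [-1.693, 1.57, 3.114]
force: [0.6, 0.2, 5.4]
width: 29.1
```

```bash
python3 look.py pics/s9.png
```

```text
8.43 [415.7 230.3 -16. ] [[-0.001, 0.995, 0.095], [0.0, 0.095, -0.995], [-1.0, -0.001, -0.0]] [0.6 0.2 5.4] 29.07144962675174 [-0.614  0.767  0.073  2.147 -0.22   0.235 -1.823]
scene crop origin 1216 565
top crop origin 661 648
```

View pics/s9.png

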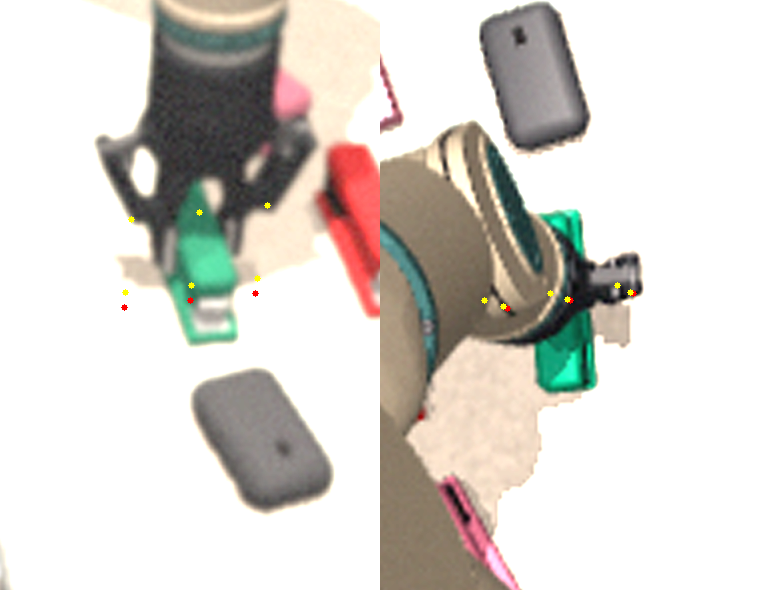

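>>> servo_tool:
  rows:
    - {"dx":-0.02,"dy":0,"dz":0,"wx":0,"wy":0,"wz":0,"fingers":1}
    - {"dx":-0.05,"dy":0.02,"dz":0,"wx":0,"wy":0,"wz":0,"fingers":1}
    - {"dx":-0.04,"dy":0.04,"dz":0,"wx":0,"wy":0,"wz":0,"fingers":1}
    - {"dx":0,"dy":0.0,"dz":0,"wx":0,"wy":0,"wz":0,"fingers":1}

```text
clock: 9.02
eef_pos: [465.3, 235.2, 69.3]
tool_rot: [1.83, 1.563, 0.352]
force: [-0.2, -0.2, -2.9]
width: 29.2
```

```bash
python3 look.py pics/s10.png; python3 -c "
from plan import *
plan([(600,80,90),(630,10,90)],0.105,1)"
```

```text
9.03 [465.3 235.2  69.3] [[0.008, 0.996, 0.093], [0.003, 0.093, -0.996], [-1.0, 0.008, -0.002]] [-0.2 -0.2 -2.9] 29.24491152690417 [-0.621  0.639  0.147  2.001 -0.18   0.505 -1.823]
scene crop origin 1247 515
top crop origin 630 561
clock 9.12 pos [460.  233.9  66.6] jaw -1.476 down [-0.001 -0.001 -1.   ] F [-0.4  0.3 -2.8] w 29.3 q [-0.62  0.64  0.15  2.01 -0.18  0.51 -1.82]
[{"dx": -0.0078, "dy": 0.0416, "dz": 0.0555, "wx": -0.944, "wy": -0.0, "wz": 0.001, "fingers": 1}, {"dx": -0.0079, "dy": 0.036, "dz": 0.0593, "wx": -0.944, "wy": -0.0, "wz": 0.001, "fingers": 1}, {"dx": -0.0078, "dy": 0.0299, "dz": 0.0626, "wx": -0.944, "wy": -0.0, "wz": 0.001, "fingers": 1}, {"dx": -0.0078, "dy": 0.0235, "dz": 0.0652, "wx": -0.944, "wy": -0.0, "wz": 0.001, "fingers": 1}, {"dx": -0.0, "dy": -0.0043, "dz": 0.0506, "wx": -0.944, "wy": -0.0, "wz": 0.001, "fingers": 1}]
[{"dx": -0.0, "dy": -0.0093, "dz": 0.0499, "wx": -0.944, "wy": -0.0, "wz": 0.001, "fingers": 1}, {"dx": -0.0, "dy": 0.0, "dz": 0.0, "wx": -0.944, "wy": -0.0, "wz": 0.001, "fingers": 1}, {"dx": -0.0, "dy": 0.0, "dz": 0.0001, "wx": -0.944, "wy": -0.0, "wz": 0.001, "fingers": 1}, {"dx": -0.0, "dy": 0.0, "dz": -0.0, "wx": -0.944, "wy": -0.0, "wz": 0.001, "fingers": 1}, {"dx": -0.0, "dy": 0.0, "dz": -0.0, "wx": -0.944, "wy": -0.0, "wz": 0.001, "fingers": 1}]
[{"dx": -0.0, "dy": 0.0, "dz": -0.0, "wx": -0.944, "wy": -0.0, "wz": 0.001, "fingers": 1}, {"dx": -0.0, "dy": 0.0, "dz": -0.0, "wx": -0.944, "wy": -0.0, "wz": 0.001, "fingers": 1}, {"dx": -0.0, "dy": 0.0, "dz": -0.0, "wx": -0.944, "wy": -0.0, "wz": 0.001, "fingers": 1}, {"dx": -0.0, "dy": 0.0, "dz": -0.0, "wx": -0.944, "wy": -0.0, "wz": 0.001, "fingers": 1}, {"dx": -0.0, "dy": 0.0, "dz": -0.0, "wx": -0.944, "wy": -0.0, "wz": 0.001, "fingers": 1}]
[{"dx": -0.0, "dy": 0.0, "dz": -0.0, "wx": -0.944, "wy": -0.0, "wz": 0.001, "fingers": 1}]
16 rows
```

View pics/s10.png

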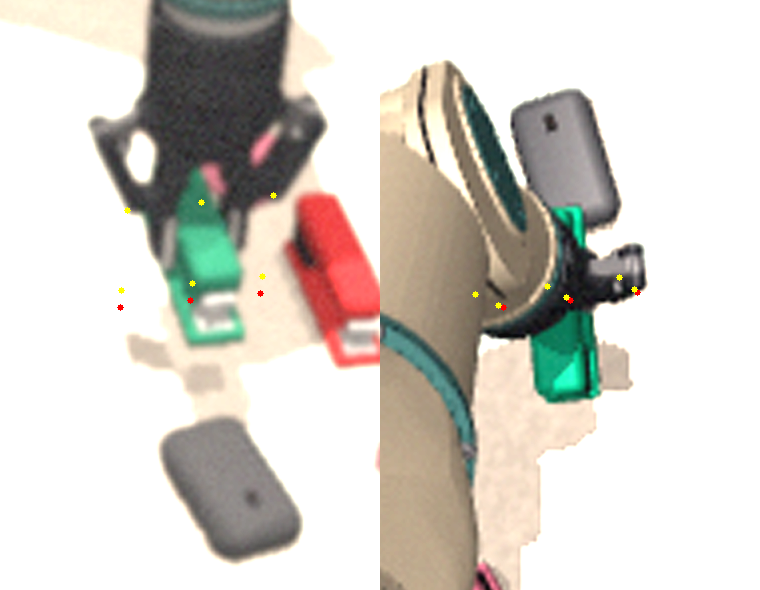

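>>> servo_tool:
  rows:
    - {"dx":-0.008,"dy":0.0416,"dz":0.0555,"wx":-0.944,"wy":0,"wz":0,"fingers":1}
    - {"dx":-0.008,"dy":0.036,"dz":0.059,"wx":-0.944,"wy":0,"wz":0,"fingers":1}
    - {"dx":-0.008,"dy":0.03,"dz":0.0625,"wx":-0.944,"wy":0,"wz":0,"fingers":1}
    - {"dx":-0.008,"dy":0.0235,"dz":0.065,"wx":-0.944,"wy":0,"wz":0,"fingers":1}
    - {"dx":0,"dy":-0.004,"dz":0.0505,"wx":-0.944,"wy":0,"wz":0,"fingers":1}

```text
clock: 9.75
eef_pos: [616.0, 44.2, 89.3]
tool_rot: [-1.821, 1.569, -2.8]
force: [-0.5, 0.2, -1.8]
width: 29.2
```

>>> servo_tool:
  rows:
    - {"dx":0,"dy":-0.009,"dz":0.05,"wx":-0.944,"wy":0,"wz":0,"fingers":1}
    - {"dx":0,"dy":0,"dz":0,"wx":-0.944,"wy":0,"wz":0,"fingers":1}
    - {"dx":0,"dy":0,"dz":0,"wx":-0.944,"wy":0,"wz":0,"fingers":1}
    - {"dx":0,"dy":0,"dz":0,"wx":-0.944,"wy":0,"wz":0,"fingers":1}
    - {"dx":0,"dy":0,"dz":0,"wx":-0.944,"wy":0,"wz":0,"fingers":1}

```text
clock: 10.38
eef_pos: [628.4, 11.5, 88.5]
tool_rot: [-2.604, 1.565, -3.087]
force: [-0.7, 0.4, -2.2]
width: 29.4
```

>>> servo_tool:
  rows:
    - {"dx":0,"dy":0,"dz":0,"wx":-0.944,"wy":0,"wz":0,"fingers":1}
    - {"dx":0,"dy":0,"dz":0,"wx":-0.944,"wy":0,"wz":0,"fingers":1}
    - {"dx":0,"dy":0,"dz":0,"wx":-0.944,"wy":0,"wz":0,"fingers":1}
    - {"dx":0,"dy":0,"dz":0,"wx":-0.944,"wy":0,"wz":0,"fingers":1}
    - {"dx":0,"dy":0,"dz":0,"wx":-0.944,"wy":0,"wz":0,"fingers":1}

```text
clock: 11.0
eef_pos: [628.4, 11.4, 88.5]
tool_rot: [-3.075, 1.565, -3.064]
force: [-0.2, -0.1, -2.2]
width: 29.4
```

>>> servo_tool:
  rows:
    - {"dx":0,"dy":0,"dz":0,"wx":-0.944,"wy":0,"wz":0,"fingers":1}
    - {"dx":0,"dy":0,"dz":0,"wx":0,"wy":0,"wz":0,"fingers":1}

```text
clock: 11.25
eef_pos: [628.9, 11.3, 88.7]
tool_rot: [3.055, 1.566, -3.122]
force: [-0.8, -0.4, -2.0]
width: 29.3
```

```bash
python3 look.py pics/s11.png; python3 -c "
from plan import *
plan([(630,10,50)],0.105,1)"
```

```text
11.25 [628.9  11.3  88.7] [[-0.005, -0.105, 0.994], [-0.0, 0.994, 0.105], [-1.0, 0.0, -0.005]] [-0.8 -0.4 -2. ] 29.334645389418714 [ 0.139  0.746 -0.336  1.665  0.32   0.79  -0.238]
scene crop origin 873 708
top crop origin 981 290
clock 11.35 pos [629.7  11.2  89.3] jaw 0.104 down [-0.003 -0.    -1.   ] F [-0.8  0.  -2.1] w 29.6 q [ 0.14  0.75 -0.34  1.66  0.32  0.79 -0.24]
[{"dx": 0.0524, "dy": -0.0016, "dz": 0.0004, "wx": -0.005, "wy": -0.03, "wz": 0.001, "fingers": 1}]
1 rows
```

View pics/s11.png

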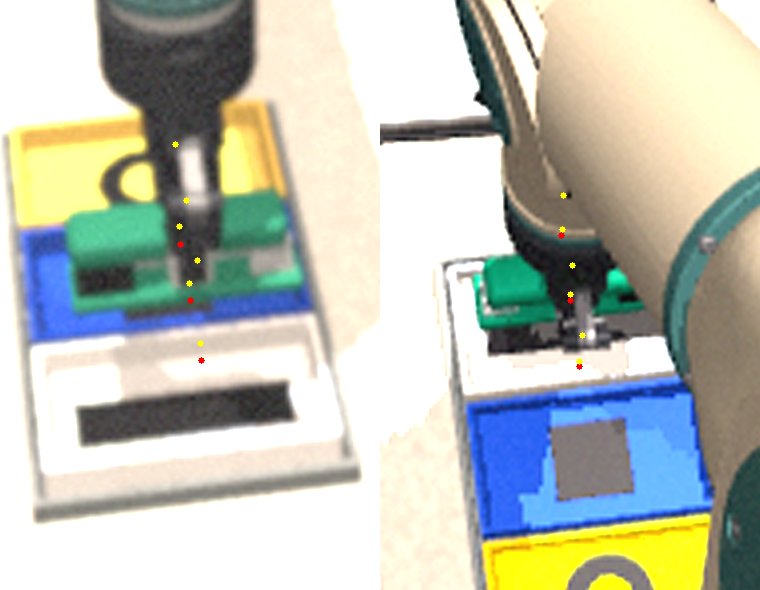

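```bash
cat > held.py <<'E'
from fit import *
import sys
np.set_printoptions(precision=3,suppress=True)
def seg(im,c,r,lo=65,hi=95,sm=90):
    h=cv2.cvtColor(im,cv2.COLOR_RGB2HSV);m=(roi(cv2.inRange(h,(lo,sm,20),(hi,255,255)),c,r)>0).astype(np.uint8)
    m=cv2.morphologyEx(m,cv2.MORPH_OPEN,np.ones((2,2),np.uint8))
    h=cv2.convexHull(np.argwhere(m>0)[:,::-1].astype(np.int32));o=np.zeros_like(m);cv2.fillConvexPoly(o,h,1);return o.astype(np.float32)
def heldfit(parts,p0,w,cs,ct,r):
    im={n:ctrl.get_image(n) for n in("scene","top")}
    mk={"scene":seg(im["scene"],cs,r),"top":seg(im["top"],ct,r)}
    def cost(q):
        e=0
        for n in mk:
            a=render(n,parts,(q[0],q[1],q[2],q[3]/50))*w[n];m=mk[n]*w[n];e+=1-np.minimum(a,m).sum()/np.maximum(a,m).sum()
        return e
    q0=np.array([*p0[:3],p0[3]*50]);sim=np.array([q0]+[q0+np.eye(4)[i]*12 for i in range(4)])
    r=minimize(cost,q0,method="Nelder-Mead",options=dict(initial_simplex=sim,xatol=.1,fatol=1e-4,maxiter=400))
    q=r.x;q=(q[0],q[1],q[2],q[3]/50);o=[]
    for n in mk:
        b=cv2.convertScaleAbs(cv2.resize(im[n],None,fx=4,fy=4)[:,:,::-1],alpha=2);
        for src,c in((mk[n],(255,0,255)),(render(n,parts,q),(0,255,255))):
            k,_=cv2.findContours((cv2.resize(src,None,fx=4,fy=4)>.5).astype(np.uint8),0,2);cv2.drawContours(b,k,-1,c,1)
        u,v=(proj(n,q[:3])[0]*4).astype(int);o.append(b[max(0,v-200):v+200,max(0,u-190):u+190])
    h=min(map(len,o));cv2.imwrite(sys.argv[1],np.hstack([x[:h] for x in o]))
    s,R=tool();print("fit",np.array(q),r.fun,"tcp",np.array(s["eef_pos"]),s["clock"])
E
python3 - pics/h1.png <<'E'
from held import *
w={n:np.ones((420,560),np.float32) for n in("scene","top")}
w["top"][:,280:]=0
heldfit(M["stapler"],(620,15,105,1.676),w,(263,242),(275,145),45)
E
```

```text
fit [633.533   9.085 102.129   1.677] 0.7210294008255005 tcp [630.329  11.178  89.74 ] 11.45
```

View pics/h1.png

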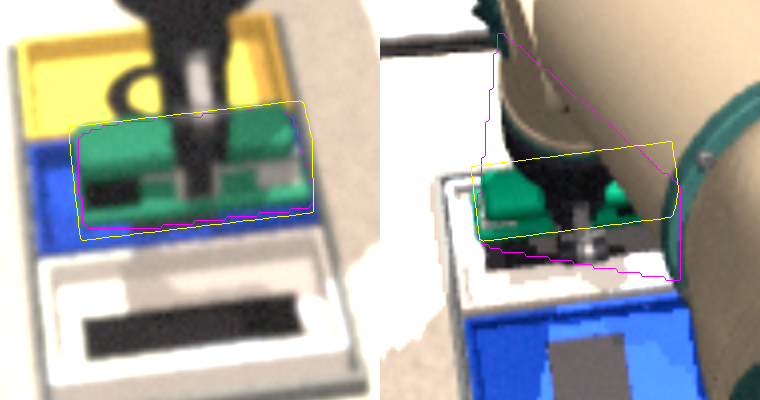

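>>> servo_tool:
  rows:
    - {"dx":0.04,"dy":-0.002,"dz":0.004,"wx":0,"wy":0,"wz":0,"fingers":1}
    - {"dx":0.05,"dy":0,"dz":0,"wx":0,"wy":0,"wz":0,"fingers":1}
    - {"dx":0.02,"dy":0,"dz":0,"wx":0,"wy":0,"wz":0,"fingers":1}
    - {"dx":0.01,"dy":0,"dz":0,"wx":0,"wy":0,"wz":0,"fingers":1}
    - {"dx":0,"dy":0,"dz":0,"wx":0,"wy":0,"wz":0,"fingers":1}

```text
clock: 12.08
eef_pos: [634.5, 10.1, 0.6]
tool_rot: [-1.765, 1.571, -1.659]
force: [0.9, 0.5, -1.4]
width: 28.8
```

```bash
python3 look.py pics/s12.png
```

```text
12.07 [6.345e+02 1.010e+01 6.000e-01] [[-0.0, -0.106, 0.994], [-0.0, 0.994, 0.106], [-1.0, -0.0, -0.0]] [ 0.9  0.5 -1.4] 28.831078645158378 [ 0.11   0.871 -0.285  1.693  0.374  0.632 -0.278]
scene crop origin 877 827
top crop origin 980 318
```

View pics/s12.png

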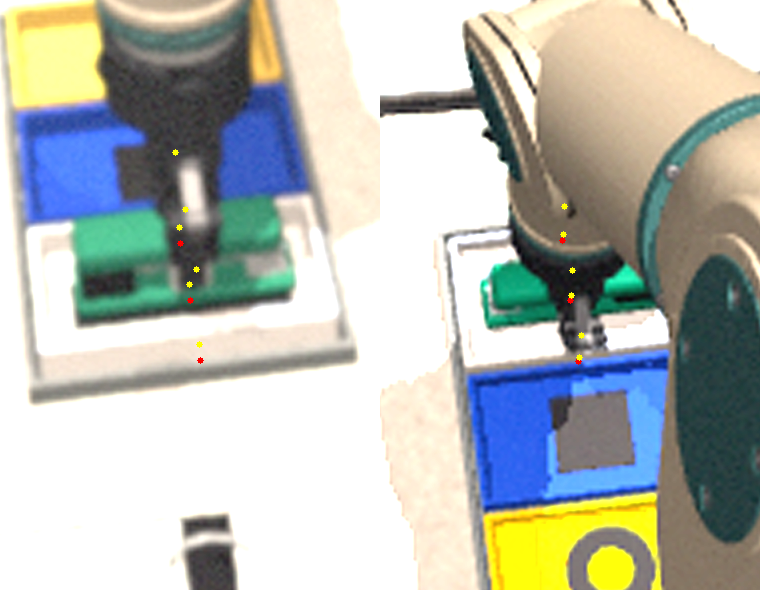

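>>> servo_tool:
  rows:
    - {"dx":0.004,"dy":0,"dz":0,"wx":0,"wy":0,"wz":0,"fingers":1}
    - {"dx":0.003,"dy":0,"dz":0,"wx":0,"wy":0,"wz":0,"fingers":1}
    - {"dx":0,"dy":0,"dz":0,"wx":0,"wy":0,"wz":0,"fingers":1}

```text
clock: 12.55
eef_pos: [633.9, 9.8, -5.1]
tool_rot: [-2.783, 1.57, -2.677]
force: [0.9, -0.3, -0.8]
width: 29.1
```

>>> servo_tool:
  rows:
    - {"dx":0.002,"dy":0,"dz":0,"wx":0,"wy":0,"wz":0,"fingers":1}
    - {"dx":0,"dy":0,"dz":0,"wx":0,"wy":0,"wz":0,"fingers":1}

```text
clock: 12.8
eef_pos: [634.0, 9.8, -6.7]
tool_rot: [-2.786, 1.57, -2.68]
force: [0.4, -0.0, -2.1]
width: 29.2
```

>>> servo_tool:
  rows:
    - {"dx":0.002,"dy":0,"dz":0,"wx":0,"wy":0,"wz":0,"fingers":1}
    - {"dx":0,"dy":0,"dz":0,"wx":0,"wy":0,"wz":0,"fingers":1}

```text
clock: 13.05
eef_pos: [634.1, 9.8, -6.9]
tool_rot: [-2.14, 1.57, -2.034]
force: [-1.9, -0.6, 6.0]
width: 29.2
```

```bash
python3 look.py pics/s13.png
```

```text
13.05 [634.1   9.8  -6.9] [[-0.0, -0.106, 0.994], [-0.001, 0.994, 0.106], [-1.0, -0.001, -0.0]] [-1.9 -0.6  6. ] 29.216072377456374 [ 0.107  0.881 -0.28   1.695  0.378  0.619 -0.282]
scene crop origin 877 835
top crop origin 980 322
```

View pics/s13.png

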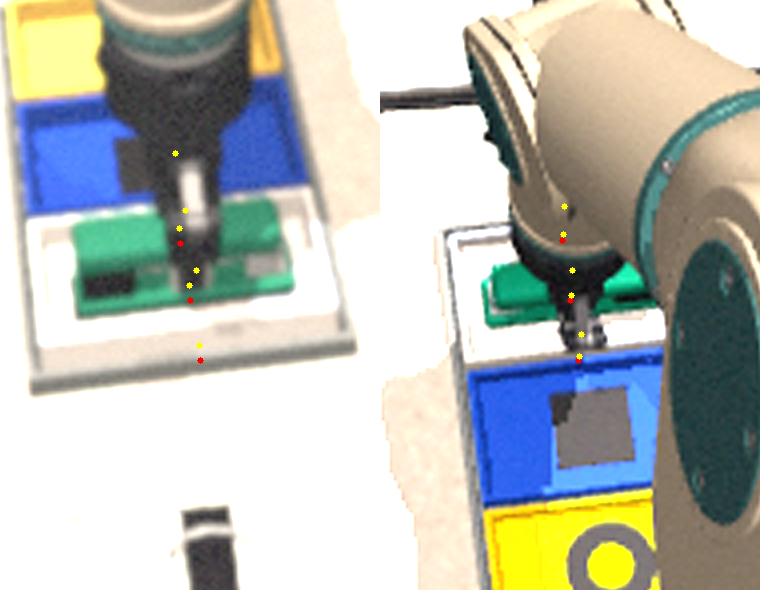

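>>> servo_tool:
  rows:
    - {"dx":0,"dy":0,"dz":0,"wx":0,"wy":0,"wz":0,"fingers":0.52}
    - {"dx":0,"dy":0,"dz":0,"wx":0,"wy":0,"wz":0,"fingers":0.52}
    - {"dx":0,"dy":0,"dz":0,"wx":0,"wy":0,"wz":0,"fingers":0.52}

```text
clock: 13.52
eef_pos: [634.1, 9.8, -8.1]
tool_rot: [-2.678, 1.57, -2.573]
force: [0.4, 0.2, -0.2]
width: 41.1
```

>>> servo_tool:
  rows:
    - {"dx":-0.015,"dy":0,"dz":0,"wx":0,"wy":0,"wz":0,"fingers":0.5}
    - {"dx":-0.03,"dy":0,"dz":0,"wx":0,"wy":0,"wz":0,"fingers":0.4}
    - {"dx":-0.05,"dy":0,"dz":0,"wx":0,"wy":0,"wz":0,"fingers":0}
    - {"dx":-0.05,"dy":0,"dz":0,"wx":0,"wy":0,"wz":0,"fingers":0}
    - {"dx":0,"dy":0,"dz":0,"wx":0,"wy":0,"wz":0,"fingers":0}

```text
clock: 14.15
eef_pos: [637.0, 10.3, 104.8]
tool_rot: [-0.082, 1.564, 0.023]
force: [0.7, -0.1, 0.1]
width: 85.3
```

```bash
python3 look.py pics/s14.png;python3 -c "
from plan import *
plan([(600,-150,110),(562.5,-374.5,80)],-1.466,0)"
```

```text
14.15 [637.   10.3 104.8] [[0.007, -0.106, 0.994], [0.0, 0.994, 0.106], [-1.0, -0.001, 0.007]] [ 0.7 -0.1  0.1] 85.30957361407711 [ 0.145  0.731 -0.345  1.643  0.316  0.816 -0.229]
scene crop origin 871 698
top crop origin 983 270
clock 14.25 pos [634.2   9.7 101.3] jaw 0.106 down [ 0.    -0.001 -1.   ] F [-0.4  0.1  0.7] w 85.0 q [ 0.14  0.73 -0.34  1.65  0.32  0.82 -0.23]
[{"dx": -0.0038, "dy": -0.069, "dz": -0.0226, "wx": 0.938, "wy": 0.0, "wz": 0.0, "fingers": 0}, {"dx": -0.0038, "dy": -0.0709, "dz": -0.0157, "wx": 0.938, "wy": 0.0, "wz": 0.0, "fingers": 0}, {"dx": -0.0039, "dy": -0.072, "dz": -0.0087, "wx": 0.938, "wy": 0.0, "wz": 0.0, "fingers": 0}, {"dx": 0.0101, "dy": -0.0759, "dz": 0.0018, "wx": 0.938, "wy": 0.0, "wz": 0.0, "fingers": 0}, {"dx": 0.01, "dy": -0.0753, "dz": 0.0092, "wx": 0.938, "wy": 0.0, "wz": 0.0, "fingers": 0}]
[{"dx": 0.0101, "dy": -0.074, "dz": 0.0165, "wx": 0.938, "wy": 0.0, "wz": 0.0, "fingers": 0}, {"dx": 0.01, "dy": -0.0721, "dz": 0.0238, "wx": 0.938, "wy": 0.0, "wz": 0.0, "fingers": 0}, {"dx": 0.0, "dy": 0.0, "dz": -0.0, "wx": 0.938, "wy": 0.0, "wz": 0.0, "fingers": 0}, {"dx": 0.0, "dy": 0.0, "dz": -0.0, "wx": 0.938, "wy": 0.0, "wz": 0.0, "fingers": 0}, {"dx": 0.0, "dy": 0.0, "dz": -0.0, "wx": 0.938, "wy": 0.0, "wz": 0.0, "fingers": 0}]
[{"dx": 0.0, "dy": 0.0, "dz": -0.0, "wx": 0.938, "wy": 0.0, "wz": 0.0, "fingers": 0}, {"dx": 0.0, "dy": 0.0, "dz": -0.0, "wx": 0.938, "wy": 0.0, "wz": 0.0, "fingers": 0}, {"dx": 0.0, "dy": 0.0, "dz": -0.0, "wx": 0.938, "wy": 0.0, "wz": 0.0, "fingers": 0}, {"dx": 0.0, "dy": 0.0, "dz": -0.0, "wx": 0.938, "wy": 0.0, "wz": 0.0, "fingers": 0}, {"dx": 0.0, "dy": 0.0, "dz": -0.0, "wx": 0.938, "wy": 0.0, "wz": 0.0, "fingers": 0}]
[{"dx": 0.0, "dy": 0.0, "dz": -0.0, "wx": 0.938, "wy": 0.0, "wz": 0.0, "fingers": 0}]
16 rows
```

View pics/s14.png

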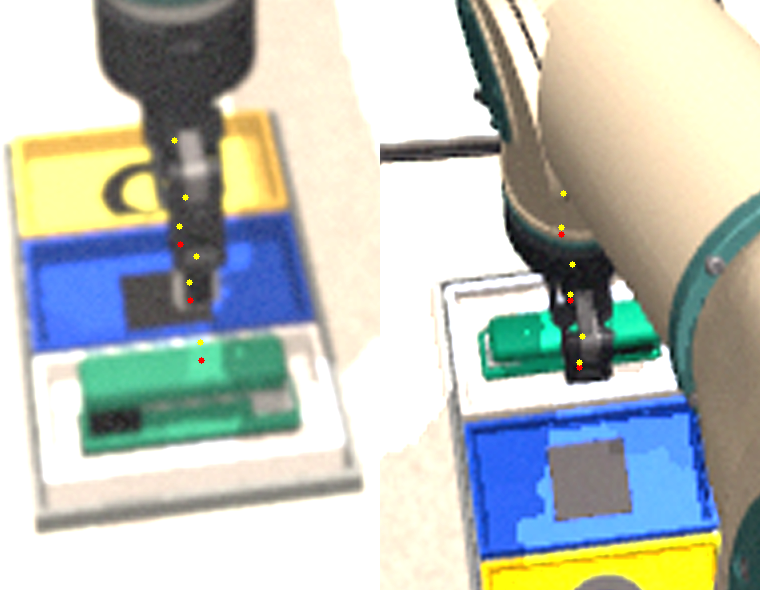

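>>> servo_tool:
  rows:
    - {"dx":-0.004,"dy":-0.069,"dz":-0.0225,"wx":0.938,"wy":0,"wz":0,"fingers":0}
    - {"dx":-0.004,"dy":-0.071,"dz":-0.0155,"wx":0.938,"wy":0,"wz":0,"fingers":0}
    - {"dx":-0.004,"dy":-0.072,"dz":-0.0085,"wx":0.938,"wy":0,"wz":0,"fingers":0}
    - {"dx":0.01,"dy":-0.076,"dz":0.002,"wx":0.938,"wy":0,"wz":0,"fingers":0}
    - {"dx":0.01,"dy":-0.075,"dz":0.009,"wx":0.938,"wy":0,"wz":0,"fingers":0}

```text
clock: 14.88
eef_pos: [580.3, -263.5, 93.4]
tool_rot: [-2.88, 1.568, 3.015]
force: [0.3, 0.6, 0.6]
width: 85.4
```

>>> servo_tool:
  rows:
    - {"dx":0.01,"dy":-0.074,"dz":0.0165,"wx":0.938,"wy":0,"wz":0,"fingers":0}
    - {"dx":0.01,"dy":-0.072,"dz":0.024,"wx":0.938,"wy":0,"wz":0,"fingers":0}
    - {"dx":0,"dy":0,"dz":0,"wx":0.938,"wy":0,"wz":0,"fingers":0}
    - {"dx":0,"dy":0,"dz":0,"wx":0.938,"wy":0,"wz":0,"fingers":0}
    - {"dx":0,"dy":0,"dz":0,"wx":0.938,"wy":0,"wz":0,"fingers":0}

```text
clock: 15.5
eef_pos: [561.8, -373.8, 78.0]
tool_rot: [-2.625, 1.567, 2.778]
force: [-0.1, 0.4, 0.2]
width: 85.3
```

>>> servo_tool:
  rows:
    - {"dx":0,"dy":0,"dz":0,"wx":0.938,"wy":0,"wz":0,"fingers":0}
    - {"dx":0,"dy":0,"dz":0,"wx":0.938,"wy":0,"wz":0,"fingers":0}
    - {"dx":0,"dy":0,"dz":0,"wx":0.938,"wy":0,"wz":0,"fingers":0}
    - {"dx":0,"dy":0,"dz":0,"wx":0.938,"wy":0,"wz":0,"fingers":0}
    - {"dx":0,"dy":0,"dz":0,"wx":0.938,"wy":0,"wz":0,"fingers":0}

```text
clock: 16.12
eef_pos: [561.9, -373.6, 78.2]
tool_rot: [-2.068, 1.567, 2.844]
force: [-0.4, 0.4, 0.2]
width: 85.4
```

>>> servo_tool:
  rows:
    - {"dx":0,"dy":0,"dz":0,"wx":0.938,"wy":0,"wz":0,"fingers":0}
    - {"dx":0,"dy":0,"dz":0,"wx":0,"wy":0,"wz":0,"fingers":0}

```text
clock: 16.38
eef_pos: [562.2, -373.7, 78.5]
tool_rot: [-1.844, 1.568, 2.975]
force: [0.0, 0.6, -0.1]
width: 85.6
```

```bash
python3 look.py pics/s15.png;python3 -c "
from plan import *
plan([(562.5,-374.5,30)],-1.466,0)"
```

```text
16.38 [ 562.2 -373.7   78.5] [[-0.003, 0.994, 0.106], [0.001, 0.106, -0.994], [-1.0, -0.003, -0.001]] [ 0.   0.6 -0.1] 85.55091300544353 [ 0.513  0.798  0.055  1.54  -0.053  0.809 -0.876]
scene crop origin 166 662
top crop origin 1597 385
clock 16.48 pos [ 562.5 -373.9   78.9] jaw -1.464 down [-0.002  0.    -1.   ] F [-0.9  0.6  0.1] w 85.1 q [ 0.51  0.8   0.05  1.54 -0.05  0.81 -0.88]
[{"dx": 0.0652, "dy": 0.0001, "dz": 0.0009, "wx": 0.02, "wy": -0.006, "wz": 0.022, "fingers": 0}]
1 rows
```

View pics/s15.png

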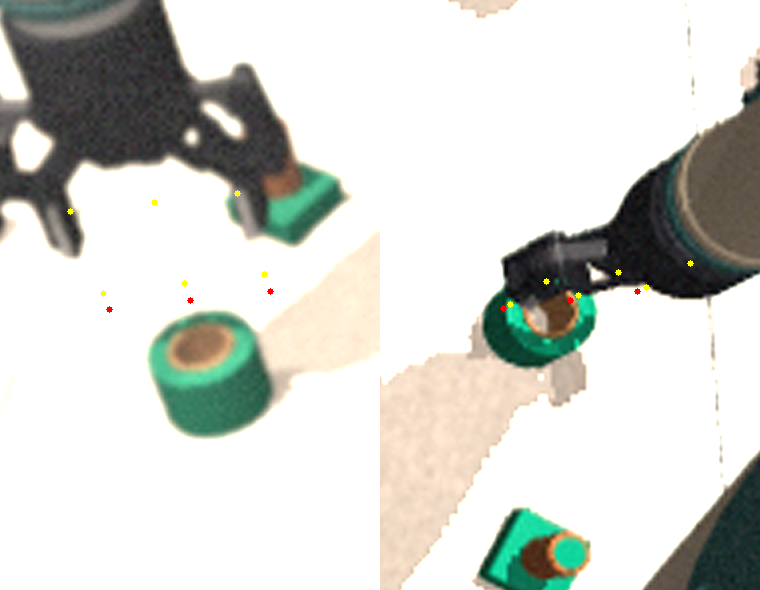

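>>> servo_tool:
  rows:
    - {"dx":0.05,"dy":0,"dz":0.001,"wx":0.02,"wy":0,"wz":0.02,"fingers":0}
    - {"dx":0.04,"dy":0,"dz":0,"wx":0,"wy":0,"wz":0,"fingers":0}
    - {"dx":0,"dy":0,"dz":0,"wx":0,"wy":0,"wz":0,"fingers":0}

```text
clock: 16.85
eef_pos: [560.9, -373.6, 9.7]
tool_rot: [-2.408, 1.566, 2.408]
force: [0.0, 0.4, 0.3]
width: 85.4
```

```bash
python3 look.py pics/s16.png
```

```text
16.85 [ 560.9 -373.6    9.7] [[-0.004, 0.995, 0.104], [0.003, 0.104, -0.995], [-1.0, -0.003, -0.004]] [0.  0.4 0.3] 85.43147716278186 [ 0.52   0.888  0.046  1.57  -0.057  0.69  -0.873]
scene crop origin 198 746
top crop origin 1558 410
```

View pics/s16.png

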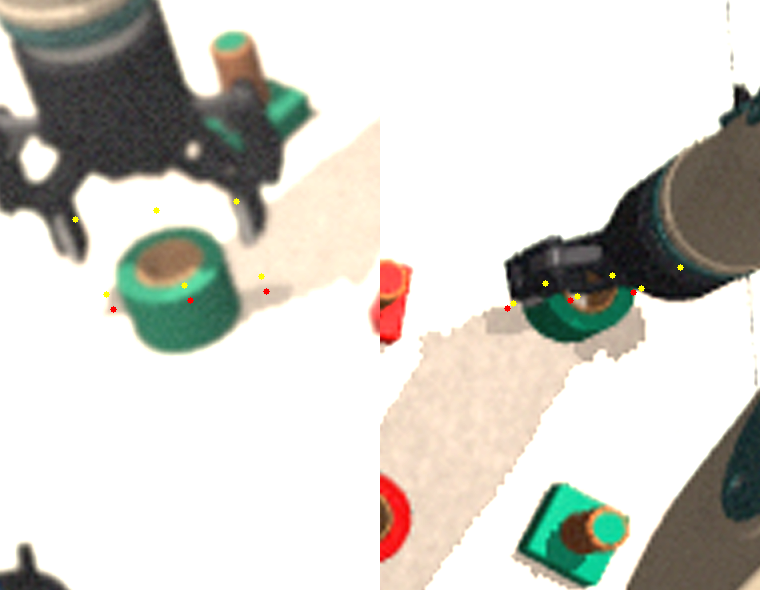

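>>> servo_tool:
  rows:
    - {"dx":0.02,"dy":0,"dz":0,"wx":0,"wy":0,"wz":0,"fingers":0}
    - {"dx":0.015,"dy":0,"dz":0,"wx":0,"wy":0,"wz":0,"fingers":0}
    - {"dx":0.01,"dy":0,"dz":0,"wx":0,"wy":0,"wz":0,"fingers":0}
    - {"dx":0,"dy":0,"dz":0,"wx":0,"wy":0,"wz":0,"fingers":0}

```text
clock: 17.45
eef_pos: [562.7, -374.7, -22.2]
tool_rot: [2.819, 1.57, 1.351]
force: [0.1, -0.0, -0.3]
width: 85.4
```

```bash
python3 look.py pics/s17.png
```

```text
17.45 [ 562.7 -374.7  -22.2] [[0.0, 0.995, 0.103], [0.001, 0.103, -0.995], [-1.0, 0.0, -0.001]] [ 0.1 -0.  -0.3] 85.39783818989774 [ 0.522  0.933  0.043  1.576 -0.059  0.635 -0.872]
scene crop origin 209 786
top crop origin 1543 417
```

View pics/s17.png

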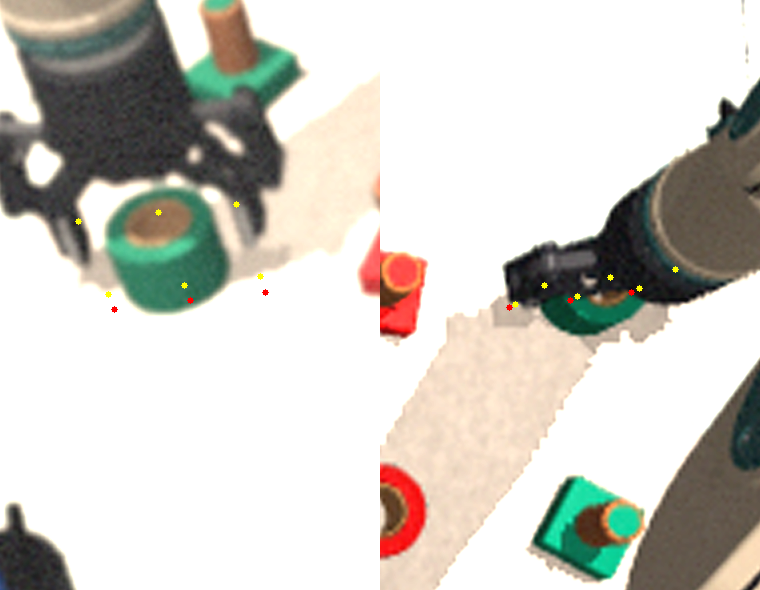

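>>> servo_tool:
  rows:
    - {"dx":0.004,"dy":0,"dz":0,"wx":0,"wy":0,"wz":0,"fingers":0}
    - {"dx":0,"dy":0,"dz":0,"wx":0,"wy":0,"wz":0,"fingers":1}
    - {"dx":0,"dy":0,"dz":0,"wx":0,"wy":0,"wz":0,"fingers":1}
    - {"dx":0,"dy":0,"dz":0,"wx":0,"wy":0,"wz":0,"fingers":1}
    - {"dx":0,"dy":0,"dz":0,"wx":0,"wy":0,"wz":0,"fingers":1}

```text
clock: 18.18
eef_pos: [563.7, -375.4, -23.7]
tool_rot: [1.166, 1.568, -0.302]
force: [0.6, -0.1, 4.6]
width: 58.7
```

>>> servo_tool:
  rows:
    - {"dx":-0.02,"dy":0,"dz":0,"wx":0,"wy":0,"wz":0,"fingers":1}
    - {"dx":-0.05,"dy":0,"dz":0,"wx":0,"wy":0,"wz":0,"fingers":1}
    - {"dx":-0.06,"dy":0,"dz":0,"wx":0,"wy":0,"wz":0,"fingers":1}
    - {"dx":0,"dy":0,"dz":0,"wx":0,"wy":0,"wz":0,"fingers":1}

```text
clock: 18.68
eef_pos: [565.8, -377.0, 77.8]
tool_rot: [0.954, 1.561, -0.514]
force: [0.2, 0.1, -0.7]
width: 58.7
```

```bash
python3 look.py pics/s18.png;python3 -c "
from plan import *
plan([(500,-150,90),(450,-12,75)],-1.466,1)"
```

```text
18.68 [ 565.8 -377.    77.8] [[0.008, 0.995, 0.103], [-0.005, 0.103, -0.995], [-1.0, 0.008, 0.005]] [ 0.2  0.1 -0.7] 58.67057183314752 [ 0.516  0.799  0.054  1.54  -0.055  0.795 -0.876]
scene crop origin 159 668
top crop origin 1602 379
clock 18.77 pos [ 562.9 -374.9   73.7] jaw -1.468 down [ 0.002 -0.    -1.   ] F [-0.2 -0.1 -1.4] w 59.0 q [ 0.52  0.8   0.05  1.54 -0.05  0.79 -0.88]
[{"dx": -0.0044, "dy": -0.0105, "dz": -0.0614, "wx": -0.002, "wy": 0.001, "wz": -0.002, "fingers": 1}, {"dx": -0.0044, "dy": -0.0105, "dz": -0.0614, "wx": -0.002, "wy": 0.001, "wz": -0.002, "fingers": 1}, {"dx": -0.0044, "dy": -0.0105, "dz": -0.0613, "wx": -0.002, "wy": 0.001, "wz": -0.002, "fingers": 1}, {"dx": -0.0044, "dy": -0.0105, "dz": -0.0614, "wx": -0.002, "wy": 0.001, "wz": -0.002, "fingers": 1}, {"dx": -0.0043, "dy": -0.0105, "dz": -0.0614, "wx": -0.002, "wy": 0.001, "wz": -0.002, "fingers": 1}]
[{"dx": 0.0066, "dy": -0.0157, "dz": -0.0633, "wx": -0.002, "wy": 0.001, "wz": -0.002, "fingers": 1}, {"dx": 0.0067, "dy": -0.0157, "dz": -0.0633, "wx": -0.002, "wy": 0.001, "wz": -0.002, "fingers": 1}, {"dx": 0.0067, "dy": -0.0157, "dz": -0.0633, "wx": -0.002, "wy": 0.001, "wz": -0.002, "fingers": 1}]
8 rows
```

View pics/s18.png

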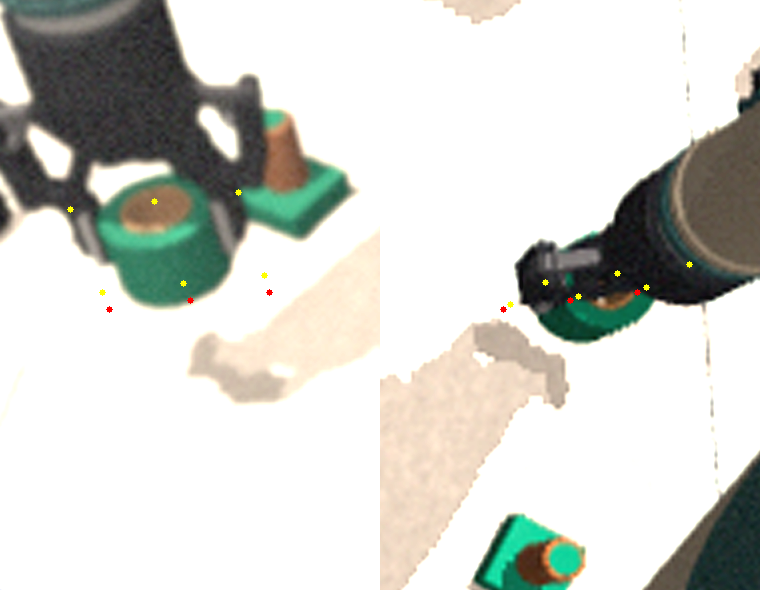

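>>> servo_tool:
  rows:
    - {"dx":-0.0045,"dy":-0.0105,"dz":-0.061,"wx":0,"wy":0,"wz":0,"fingers":1}
    - {"dx":-0.0045,"dy":-0.0105,"dz":-0.0615,"wx":0,"wy":0,"wz":0,"fingers":1}
    - {"dx":-0.0045,"dy":-0.0105,"dz":-0.0615,"wx":0,"wy":0,"wz":0,"fingers":1}
    - {"dx":-0.0045,"dy":-0.0105,"dz":-0.0615,"wx":0,"wy":0,"wz":0,"fingers":1}
    - {"dx":-0.0045,"dy":-0.0105,"dz":-0.0615,"wx":0,"wy":0,"wz":0,"fingers":1}

```text
clock: 19.4
eef_pos: [498.4, -148.2, 88.7]
tool_rot: [-2.136, 1.569, 2.679]
force: [0.3, 0.3, -0.7]
width: 59.0
```

>>> servo_tool:
  rows:
    - {"dx":0.0065,"dy":-0.015,"dz":-0.063,"wx":0,"wy":0,"wz":0,"fingers":1}
    - {"dx":0.0065,"dy":-0.015,"dz":-0.063,"wx":0,"wy":0,"wz":0,"fingers":1}
    - {"dx":0.0065,"dy":-0.015,"dz":-0.063,"wx":0,"wy":0,"wz":0,"fingers":1}
    - {"dx":0,"dy":0,"dz":0,"wx":0,"wy":0,"wz":0,"fingers":1}
    - {"dx":0,"dy":0,"dz":0,"wx":0,"wy":0,"wz":0,"fingers":1}

```text
clock: 20.02
eef_pos: [451.8, -12.9, 74.6]
tool_rot: [0.164, 1.57, -1.303]
force: [1.3, -0.3, 0.0]
width: 59.2
```

```bash
python3 look.py pics/s19.png;python3 -c "
from plan import *
plan([(453,-13,20)],-1.466,1)"
```

```text
20.02 [451.8 -12.9  74.6] [[0.0, 0.995, 0.103], [-0.001, 0.103, -0.995], [-1.0, 0.0, 0.001]] [ 1.3 -0.3  0. ] 59.18226338223811 [-0.1    0.566  0.095  2.17  -0.125  0.411 -1.373]
scene crop origin 826 509
top crop origin 1026 573
clock 20.12 pos [452.4 -13.9  74.9] jaw -1.47 down [ 0.001 -0.001 -1.   ] F [ 0.   0.1 -1.3] w 58.7 q [-0.1   0.57  0.1   2.17 -0.13  0.41 -1.37]
[{"dx": 0.0732, "dy": 0.0009, "dz": -0.0011, "wx": -0.038, "wy": 0.01, "wz": -0.011, "fingers": 1}]
1 rows
```

View pics/s19.png

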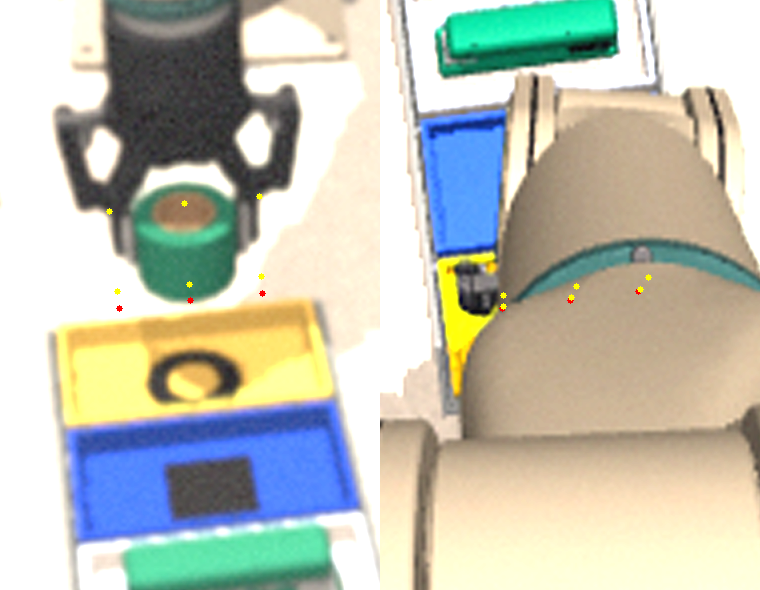

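>>> servo_tool:
  rows:
    - {"dx":0.05,"dy":0.003,"dz":-0.001,"wx":0,"wy":0,"wz":0,"fingers":1}
    - {"dx":0.04,"dy":0,"dz":0,"wx":0,"wy":0,"wz":0,"fingers":1}
    - {"dx":0.01,"dy":0,"dz":0,"wx":0,"wy":0,"wz":0,"fingers":1}
    - {"dx":0,"dy":0,"dz":0,"wx":0,"wy":0,"wz":0,"fingers":1}

```text
clock: 20.62
eef_pos: [454.9, -12.9, 0.1]
tool_rot: [-0.738, 1.569, -2.209]
force: [-0.6, -0.6, -0.6]
width: 58.7
```

```bash
python3 look.py pics/s20.png
```

```text
20.62 [ 4.549e+02 -1.290e+01  1.000e-01] [[-0.001, 0.995, 0.1], [-0.001, 0.1, -0.995], [-1.0, -0.001, 0.001]] [-0.6 -0.6 -0.6] 58.67324938805287 [-0.104  0.724  0.102  2.197 -0.292  0.233 -1.213]
scene crop origin 832 605
top crop origin 1021 581
```

View pics/s20.png

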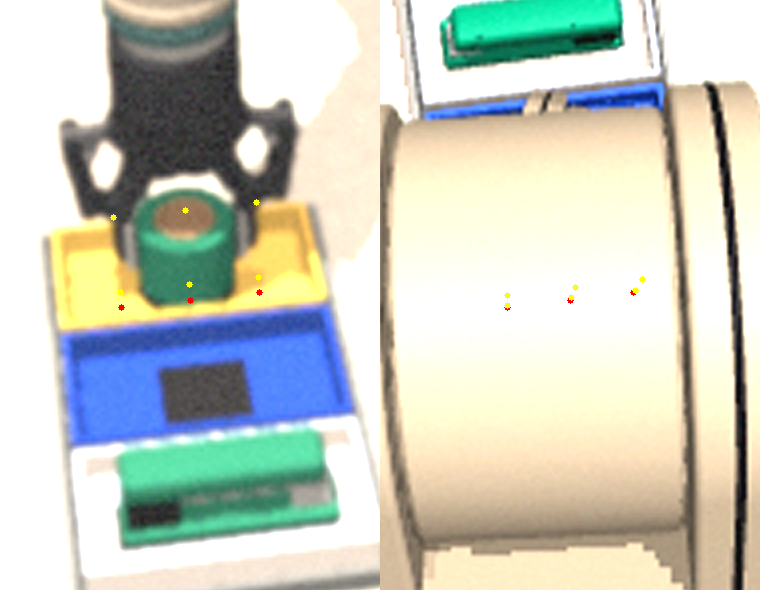

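>>> servo_tool:
  rows:
    - {"dx":0.006,"dy":0,"dz":0,"wx":0,"wy":0,"wz":0,"fingers":1}
    - {"dx":0.006,"dy":0,"dz":0,"wx":0,"wy":0,"wz":0,"fingers":1}
    - {"dx":0,"dy":0,"dz":0,"wx":0,"wy":0,"wz":0,"fingers":1}

```text
clock: 21.1
eef_pos: [455.2, -11.7, -7.8]
tool_rot: [1.226, 1.57, -0.242]
force: [-0.5, -0.4, -0.8]
width: 59.4
```

```bash
python3 look.py pics/s21.png
```

```text
21.1 [455.2 -11.7  -7.8] [[0.001, 0.995, 0.102], [-0.0, 0.102, -0.995], [-1.0, 0.001, 0.0]] [-0.5 -0.4 -0.8] 59.379357933445846 [-0.164  0.749  0.189  2.201 -0.576  0.237 -0.93 ]
scene crop origin 835 614
top crop origin 1019 581
```

View pics/s21.png

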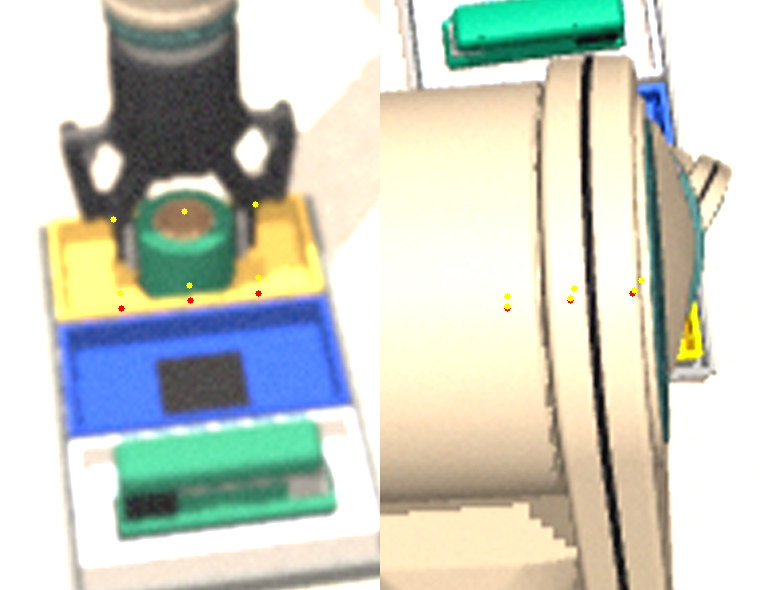

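>>> servo_tool:
  rows:
    - {"dx":0.003,"dy":0,"dz":0,"wx":0,"wy":0,"wz":0,"fingers":1}
    - {"dx":0.003,"dy":0,"dz":0,"wx":0,"wy":0,"wz":0,"fingers":1}
    - {"dx":0,"dy":0,"dz":0,"wx":0,"wy":0,"wz":0,"fingers":1}

```text
clock: 21.58
eef_pos: [455.1, -11.6, -12.4]
tool_rot: [1.572, 1.57, 0.103]
force: [-0.1, -0.1, -1.6]
width: 58.8
```

```bash
python3 look.py pics/s22.png
```

```text
21.57 [455.1 -11.6 -12.4] [[0.001, 0.995, 0.102], [0.0, 0.102, -0.995], [-1.0, 0.001, -0.0]] [-0.1 -0.1 -1.6] 58.84405823292599 [-0.177  0.762  0.209  2.203 -0.659  0.236 -0.847]
scene crop origin 835 619
top crop origin 1018 582
```

View pics/s22.png

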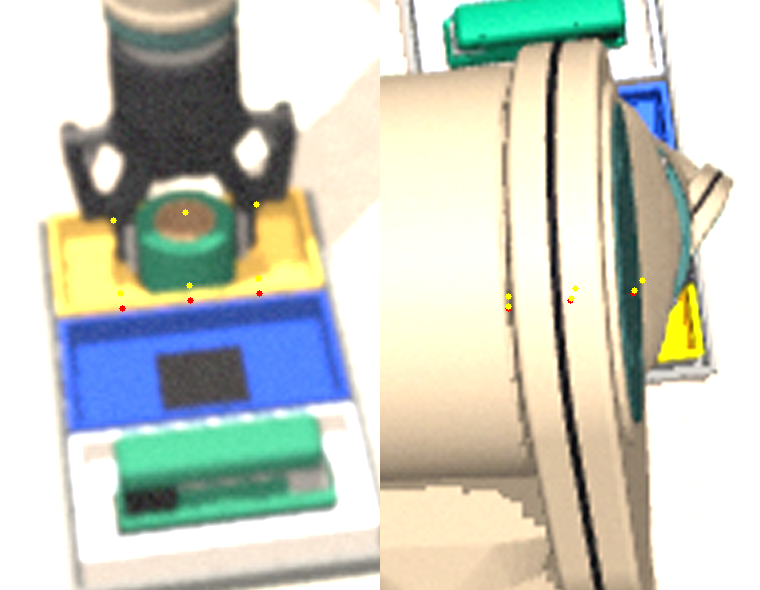

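>>> servo_tool:
  rows:
    - {"dx":0.002,"dy":0,"dz":0,"wx":0,"wy":0,"wz":0,"fingers":1}
    - {"dx":0,"dy":0,"dz":0,"wx":0,"wy":0,"wz":0,"fingers":1}

```text
clock: 21.92
eef_pos: [454.9, -11.5, -14.2]
tool_rot: [0.79, 1.571, -0.678]
force: [0.2, 0.2, -1.2]
width: 58.8
```

>>> servo_tool:
  rows:
    - {"dx":0.002,"dy":0,"dz":0,"wx":0,"wy":0,"wz":0,"fingers":1}
    - {"dx":0,"dy":0,"dz":0,"wx":0,"wy":0,"wz":0,"fingers":1}

```text
clock: 22.18
eef_pos: [455.0, -11.5, -14.8]
tool_rot: [1.8, 1.57, 0.332]
force: [-1.7, 0.1, 11.2]
width: 59.2
```

>>> servo_tool:
  rows:
    - {"dx":0,"dy":0,"dz":0,"wx":0,"wy":0,"wz":0,"fingers":0.1}
    - {"dx":0,"dy":0,"dz":0,"wx":0,"wy":0,"wz":0,"fingers":0.05}
    - {"dx":0,"dy":0,"dz":0,"wx":0,"wy":0,"wz":0,"fingers":0}

```text
clock: 22.55
eef_pos: [454.9, -11.5, -15.8]
tool_rot: [0.033, 1.571, -1.435]
force: [-0.3, 0.8, 0.3]
width: 85.5
```

>>> servo_tool:
  rows:
    - {"dx":-0.01,"dy":0,"dz":0,"wx":0,"wy":0,"wz":0,"fingers":0}
    - {"dx":-0.03,"dy":0,"dz":0,"wx":0,"wy":0,"wz":0,"fingers":0}
    - {"dx":-0.05,"dy":0,"dz":0,"wx":0,"wy":0,"wz":0,"fingers":0}
    - {"dx":-0.05,"dy":0,"dz":0,"wx":0,"wy":0,"wz":0,"fingers":0}
    - {"dx":0,"dy":0,"dz":0,"wx":0,"wy":0,"wz":0,"fingers":0}

```text
clock: 23.18
eef_pos: [456.7, -11.5, 91.7]
tool_rot: [1.45, 1.565, -0.018]
force: [-0.1, -0.2, -0.4]
width: 85.3
```

```bash
python3 look.py pics/s23.png;python3 -c "
from plan import *
plan([(480,-150,110),(404.8,-365,100)],-1.6,0)"
```

```text
23.18 [456.7 -11.5  91.7] [[0.005, 0.995, 0.103], [-0.0, 0.103, -0.995], [-1.0, 0.005, 0.001]] [-0.1 -0.2 -0.4] 85.30805401122426 [-0.376  0.585  0.496  2.157 -0.559  0.52  -0.924]
scene crop origin 827 493
top crop origin 1025 562
clock 23.27 pos [454.9 -11.1  89.5] jaw -1.467 down [ 0.001  0.    -1.   ] F [-0.9 -0.4 -0.6] w 85.6 q [-0.37  0.59  0.49  2.16 -0.56  0.52 -0.92]
[{"dx": -0.0091, "dy": 0.0047, "dz": 0.0626, "wx": 0.181, "wy": -0.0, "wz": -0.001, "fingers": 0}, {"dx": -0.0091, "dy": 0.006, "dz": 0.0624, "wx": 0.181, "wy": -0.0, "wz": -0.001, "fingers": 0}, {"dx": -0.0092, "dy": 0.0071, "dz": 0.0623, "wx": 0.181, "wy": -0.0, "wz": -0.001, "fingers": 0}, {"dx": 0.0034, "dy": -0.0284, "dz": 0.0705, "wx": 0.181, "wy": -0.0, "wz": -0.001, "fingers": 0}, {"dx": 0.0033, "dy": -0.0271, "dz": 0.0709, "wx": 0.181, "wy": -0.0, "wz": -0.001, "fingers": 0}]
[{"dx": 0.0033, "dy": -0.0257, "dz": 0.0715, "wx": 0.181, "wy": -0.0, "wz": -0.001, "fingers": 0}, {"dx": 0.0033, "dy": -0.0243, "dz": 0.0719, "wx": 0.181, "wy": -0.0, "wz": -0.001, "fingers": 0}]
7 rows
```

View pics/s23.png

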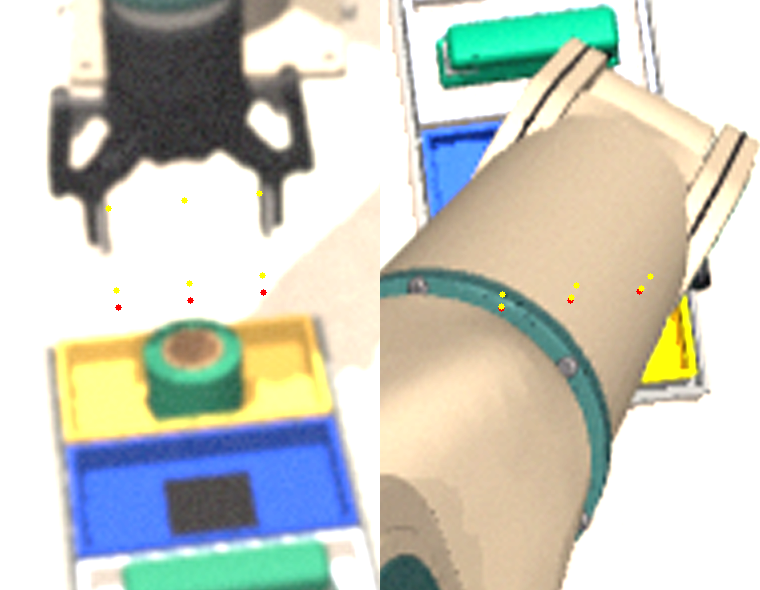

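```bash
python3 -c "
from plan import *
plan([(480,-150,110),(404.8,-365,80)],-2.106,0)"
```

```text
clock 23.27 pos [454.9 -11.1  89.5] jaw -1.467 down [ 0.001  0.    -1.   ] F [-0.9 -0.4 -0.6] w 85.6 q [-0.37  0.59  0.49  2.16 -0.56  0.52 -0.92]
[{"dx": -0.0091, "dy": 0.0047, "dz": 0.0626, "wx": 0.871, "wy": -0.001, "wz": -0.001, "fingers": 0}, {"dx": -0.0091, "dy": 0.0105, "dz": 0.0618, "wx": 0.871, "wy": -0.001, "wz": -0.001, "fingers": 0}, {"dx": -0.0091, "dy": 0.016, "dz": 0.0607, "wx": 0.871, "wy": -0.001, "wz": -0.001, "fingers": 0}, {"dx": 0.01, "dy": -0.0126, "dz": 0.0749, "wx": 0.871, "wy": -0.001, "wz": -0.001, "fingers": 0}, {"dx": 0.01, "dy": -0.0057, "dz": 0.0757, "wx": 0.871, "wy": -0.001, "wz": -0.001, "fingers": 0}]
[{"dx": 0.01, "dy": 0.0012, "dz": 0.0759, "wx": 0.871, "wy": -0.001, "wz": -0.001, "fingers": 0}, {"dx": 0.01, "dy": 0.0081, "dz": 0.0755, "wx": 0.871, "wy": -0.001, "wz": -0.001, "fingers": 0}]
7 rows
```

>>> servo_tool:
  rows:
    - {"dx":-0.009,"dy":0.0045,"dz":0.0625,"wx":0.87,"wy":0,"wz":0,"fingers":0}
    - {"dx":-0.009,"dy":0.0105,"dz":0.062,"wx":0.87,"wy":0,"wz":0,"fingers":0}
    - {"dx":-0.009,"dy":0.016,"dz":0.0605,"wx":0.87,"wy":0,"wz":0,"fingers":0}
    - {"dx":0.01,"dy":-0.0125,"dz":0.075,"wx":0.87,"wy":0,"wz":0,"fingers":0}
    - {"dx":0.01,"dy":-0.0055,"dz":0.0755,"wx":0.87,"wy":0,"wz":0,"fingers":0}

```text
clock: 23.9
eef_pos: [441.4, -258.9, 93.1]
tool_rot: [-1.769, 1.569, 2.588]
force: [0.5, 0.0, -0.6]
width: 85.1
```

>>> servo_tool:
  rows:
    - {"dx":0.01,"dy":0.001,"dz":0.076,"wx":0.87,"wy":0,"wz":0,"fingers":0}
    - {"dx":0.01,"dy":0.008,"dz":0.0755,"wx":0.87,"wy":0,"wz":0,"fingers":0}
    - {"dx":0,"dy":0,"dz":0,"wx":0,"wy":0,"wz":0,"fingers":0}
    - {"dx":0,"dy":0,"dz":0,"wx":0,"wy":0,"wz":0,"fingers":0}

```text
clock: 24.4
eef_pos: [403.9, -364.2, 78.3]
tool_rot: [-2.064, 1.568, 2.113]
force: [0.5, 0.1, 0.4]
width: 85.4
```

```bash
python3 look.py pics/s24.png;python3 -c "
from plan import *
plan([(404.8,-365,40)],-2.106,0)"
```

```text
24.4 [ 403.9 -364.2   78.3] [[-0.002, 0.86, -0.51], [0.003, -0.51, -0.86], [-1.0, -0.003, -0.001]] [0.5 0.1 0.4] 85.38196623673446 [ 0.299  0.731  0.61   1.932 -0.649  0.687 -0.795]
scene crop origin 241 476
top crop origin 1599 637
clock 24.5 pos [ 405.1 -363.3   78.8] jaw -2.103 down [-0.     0.002 -1.   ] F [-0.1 -0.7  0.6] w 85.3 q [ 0.3   0.73  0.61  1.93 -0.65  0.69 -0.8 ]
[{"dx": 0.0518, "dy": 0.0009, "dz": 0.0022, "wx": 0.025, "wy": -0.015, "wz": 0.014, "fingers": 0}]
1 rows
```

View pics/s24.png

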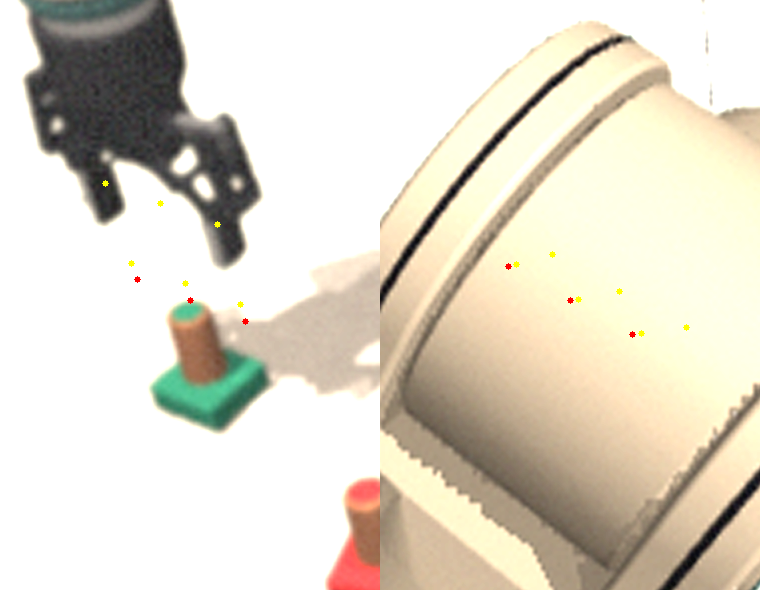

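>>> servo_tool:
  rows:
    - {"dx":0.05,"dy":0.001,"dz":0.002,"wx":0.02,"wy":-0.01,"wz":0.01,"fingers":0}
    - {"dx":0.03,"dy":0,"dz":0,"wx":0,"wy":0,"wz":0,"fingers":0}
    - {"dx":0,"dy":0,"dz":0,"wx":0,"wy":0,"wz":0,"fingers":0}

```text
clock: 24.88
eef_pos: [404.5, -364.5, 18.3]
tool_rot: [-1.888, 1.569, 2.29]
force: [0.1, 0.9, 0.3]
width: 85.1
```

```bash
python3 look.py pics/s25.png
```

```text
24.88 [ 404.5 -364.5   18.3] [[-0.001, 0.86, -0.509], [0.002, -0.509, -0.86], [-1.0, -0.002, -0.001]] [0.1 0.9 0.3] 85.05617428865263 [ 0.357  0.815  0.516  1.958 -0.735  0.566 -0.724]
scene crop origin 263 550
top crop origin 1564 643
```

View pics/s25.png

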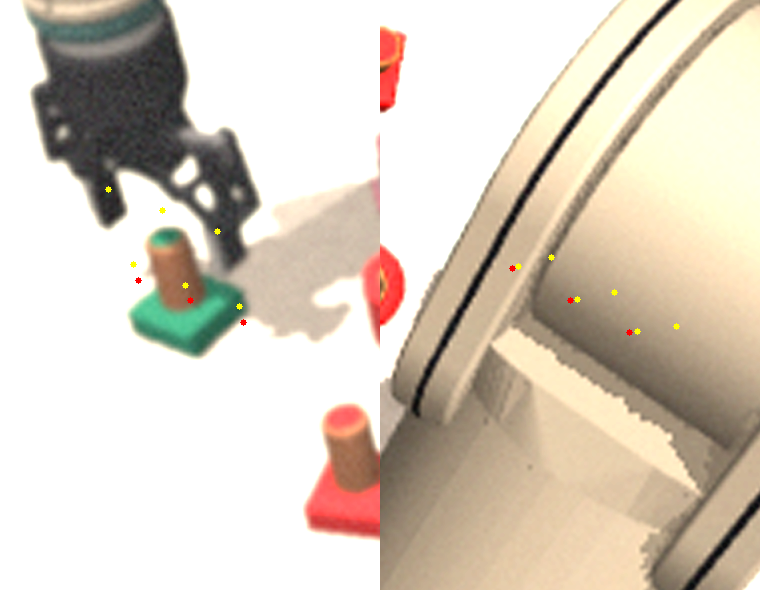

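>>> servo_tool:
  rows:
    - {"dx":0.018,"dy":0,"dz":0,"wx":0,"wy":0,"wz":0,"fingers":0}
    - {"dx":0.012,"dy":0,"dz":0,"wx":0,"wy":0,"wz":0,"fingers":0}
    - {"dx":0,"dy":0,"dz":0,"wx":0,"wy":0,"wz":0,"fingers":0}

```text
clock: 25.35
eef_pos: [404.1, -366.6, -3.6]
tool_rot: [-0.009, 1.57, -2.117]
force: [0.5, 0.1, -0.6]
width: 85.3
```

```bash
python3 look.py pics/s26.png
```

```text
25.35 [ 404.1 -366.6   -3.6] [[-0.0, 0.859, -0.512], [-0.001, -0.512, -0.859], [-1.0, -0.0, 0.001]] [ 0.5  0.1 -0.6] 85.32955439769796 [ 0.383  0.847  0.479  1.963 -0.767  0.52  -0.697]
scene crop origin 268 576
top crop origin 1555 646
```

View pics/s26.png

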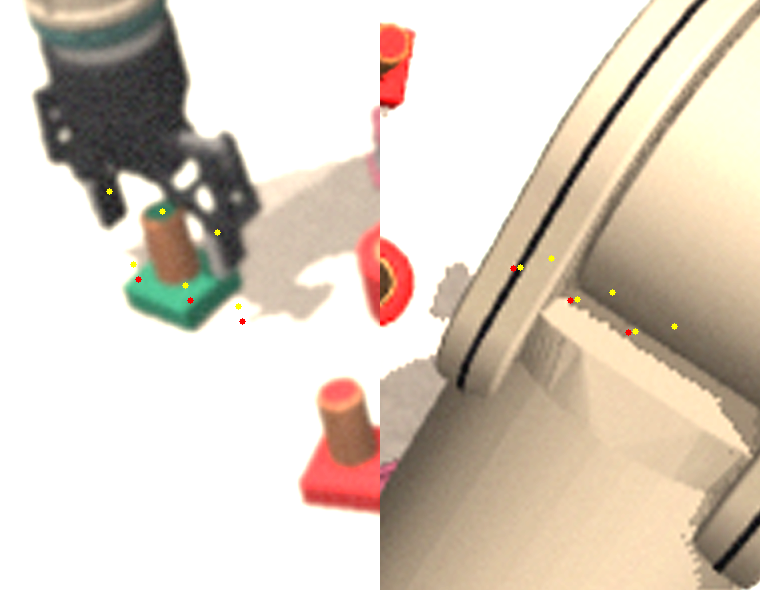

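>>> servo_tool:
  rows:
    - {"dx":0,"dy":0,"dz":0,"wx":0,"wy":0,"wz":0,"fingers":1}
    - {"dx":0,"dy":0,"dz":0,"wx":0,"wy":0,"wz":0,"fingers":1}
    - {"dx":0,"dy":0,"dz":0,"wx":0,"wy":0,"wz":0,"fingers":1}
    - {"dx":0,"dy":0,"dz":0,"wx":0,"wy":0,"wz":0,"fingers":1}
    - {"dx":0,"dy":0,"dz":0,"wx":0,"wy":0,"wz":0,"fingers":1}

```text
clock: 26.08
eef_pos: [404.6, -367.3, -2.6]
tool_rot: [1.02, 1.569, -1.088]
force: [0.7, 1.2, 3.6]
width: 26.9
```

>>> servo_tool:
  rows:
    - {"dx":-0.02,"dy":0,"dz":0,"wx":0,"wy":0,"wz":0,"fingers":1}
    - {"dx":-0.05,"dy":0,"dz":0,"wx":0,"wy":0,"wz":0,"fingers":1}
    - {"dx":-0.06,"dy":0,"dz":0,"wx":0,"wy":0,"wz":0,"fingers":1}
    - {"dx":0,"dy":0,"dz":0,"wx":0,"wy":0,"wz":0,"fingers":1}

```text
clock: 26.58
eef_pos: [406.0, -369.0, 98.2]
tool_rot: [1.246, 1.563, -0.861]
force: [0.2, 0.1, -1.7]
width: 26.6
```

```bash
python3 look.py pics/s27.png;python3 -c "
from plan import *
plan([(500,-150,100),(543.5,-3,90)],-1.466,1)"
```

```text
26.57 [ 406.  -369.    98.2] [[0.005, 0.859, -0.512], [-0.006, -0.511, -0.859], [-1.0, 0.008, 0.003]] [ 0.2  0.1 -1.7] 26.64911774792362 [ 0.281  0.706  0.642  1.917 -0.63   0.719 -0.811]
scene crop origin 224 453
top crop origin 1619 631
clock 26.68 pos [ 404.7 -366.5   95. ] jaw -2.107 down [ 0.001 -0.002 -1.   ] F [ 0.5  1.4 -1.3] w 26.7 q [ 0.28  0.71  0.64  1.92 -0.63  0.72 -0.81]
[{"dx": -0.0014, "dy": -0.0077, "dz": -0.0626, "wx": -0.766, "wy": 0.001, "wz": -0.002, "fingers": 1}, {"dx": -0.0013, "dy": -0.0026, "dz": -0.063, "wx": -0.766, "wy": 0.001, "wz": -0.002, "fingers": 1}, {"dx": -0.0014, "dy": 0.0025, "dz": -0.0631, "wx": -0.766, "wy": 0.001, "wz": -0.002, "fingers": 1}, {"dx": -0.0014, "dy": 0.0074, "dz": -0.0626, "wx": -0.766, "wy": 0.001, "wz": -0.002, "fingers": 1}, {"dx": -0.0013, "dy": 0.0125, "dz": -0.0619, "wx": -0.766, "wy": 0.001, "wz": -0.002, "fingers": 1}]
[{"dx": 0.0044, "dy": 0.0103, "dz": -0.0673, "wx": -0.766, "wy": 0.001, "wz": -0.002, "fingers": 1}, {"dx": 0.0044, "dy": 0.0157, "dz": -0.0663, "wx": -0.766, "wy": 0.001, "wz": -0.002, "fingers": 1}, {"dx": 0.0044, "dy": 0.021, "dz": -0.0648, "wx": -0.766, "wy": 0.001, "wz": -0.002, "fingers": 1}]
8 rows
```

View pics/s27.png

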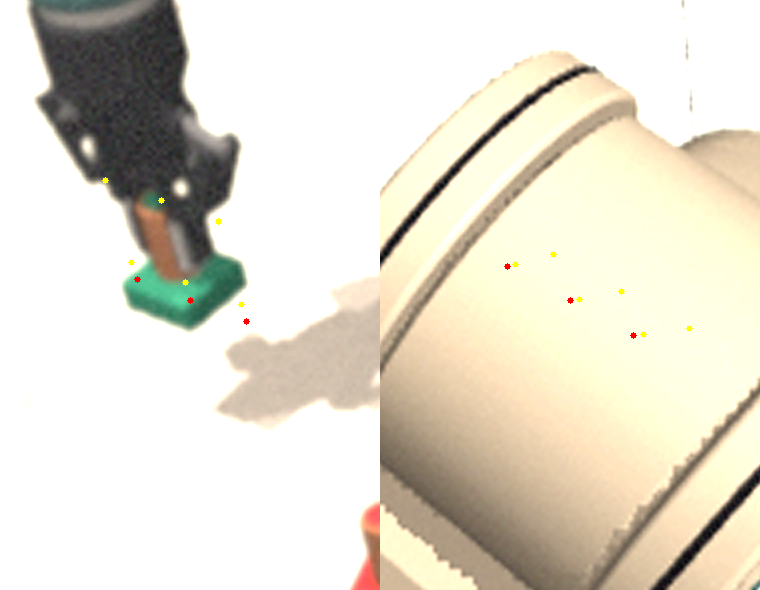

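>>> servo_tool:
  rows:
    - {"dx":-0.0014,"dy":-0.0077,"dz":-0.0625,"wx":-0.766,"wy":0,"wz":0,"fingers":1}
    - {"dx":-0.0014,"dy":-0.0026,"dz":-0.063,"wx":-0.766,"wy":0,"wz":0,"fingers":1}
    - {"dx":-0.0014,"dy":0.0025,"dz":-0.063,"wx":-0.766,"wy":0,"wz":0,"fingers":1}
    - {"dx":-0.0014,"dy":0.0075,"dz":-0.0625,"wx":-0.766,"wy":0,"wz":0,"fingers":1}
    - {"dx":-0.0014,"dy":0.0125,"dz":-0.062,"wx":-0.766,"wy":0,"wz":0,"fingers":1}

```text
clock: 27.3
eef_pos: [499.3, -148.6, 98.4]
tool_rot: [-1.05, 1.569, -2.754]
force: [0.6, 0.2, -0.9]
width: 26.7
```

>>> servo_tool:
  rows:
    - {"dx":0.0044,"dy":0.0105,"dz":-0.067,"wx":-0.766,"wy":0,"wz":0,"fingers":1}
    - {"dx":0.0044,"dy":0.0155,"dz":-0.066,"wx":-0.766,"wy":0,"wz":0,"fingers":1}
    - {"dx":0.0044,"dy":0.021,"dz":-0.065,"wx":-0.766,"wy":0,"wz":0,"fingers":1}
    - {"dx":0,"dy":0,"dz":0,"wx":0,"wy":0,"wz":0,"fingers":1}
    - {"dx":0,"dy":0,"dz":0,"wx":0,"wy":0,"wz":0,"fingers":1}

```text
clock: 27.92
eef_pos: [542.2, -4.4, 88.5]
tool_rot: [-0.737, 1.568, -2.203]
force: [-0.7, -1.1, -2.2]
width: 26.2
```

```bash
python3 look.py pics/s28.png;python3 -c "
from plan import *
plan([(544,-3,40)],-1.466,1)"
```

```text
27.93 [542.2  -4.4  88.5] [[-0.002, 0.995, 0.104], [-0.002, 0.104, -0.995], [-1.0, -0.002, 0.002]] [-0.7 -1.1 -2.2] 26.215388346913667 [-0.382  0.689  0.526  1.929 -0.538  0.667 -0.988]
scene crop origin 841 597
top crop origin 1010 426
clock 28.02 pos [542.5  -5.7  89.1] jaw -1.469 down [-0.001 -0.003 -1.   ] F [ 0.4 -0.3 -0.9] w 26.8 q [-0.38  0.69  0.53  1.93 -0.54  0.67 -0.99]
[{"dx": 0.0654, "dy": 0.0024, "dz": -0.0036, "wx": -0.027, "wy": 0.024, "wz": 0.009, "fingers": 1}]
1 rows
```

View pics/s28.png

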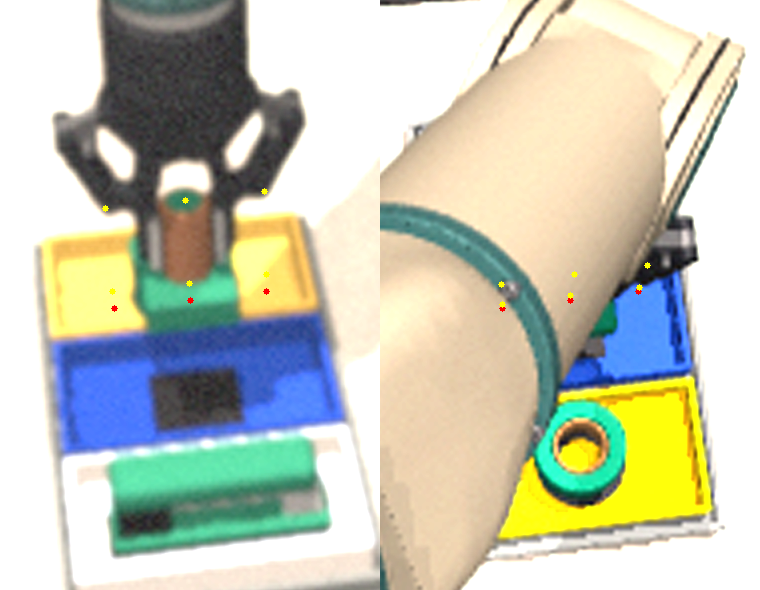

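>>> servo_tool:
  rows:
    - {"dx":0.045,"dy":0.0024,"dz":-0.0036,"wx":-0.02,"wy":0.02,"wz":0.01,"fingers":1}
    - {"dx":0.045,"dy":0,"dz":0,"wx":0,"wy":0,"wz":0,"fingers":1}
    - {"dx":0.014,"dy":0,"dz":0,"wx":0,"wy":0,"wz":0,"fingers":1}
    - {"dx":0,"dy":0,"dz":0,"wx":0,"wy":0,"wz":0,"fingers":1}
    - {"dx":0,"dy":0,"dz":0,"wx":0,"wy":0,"wz":0,"fingers":1}

```text
clock: 28.65
eef_pos: [545.8, -1.7, 12.6]
tool_rot: [1.569, 1.567, 0.104]
force: [-0.4, 0.0, -1.2]
width: 26.7
```

```bash
python3 look.py pics/s29.png
```

```text
28.65 [545.8  -1.7  12.6] [[0.003, 0.994, 0.106], [0.0, 0.106, -0.994], [-1.0, 0.003, 0.0]] [-0.4  0.  -1.2] 26.69897594583215 [-0.311  0.801  0.413  1.96  -0.635  0.508 -0.909]
scene crop origin 852 697
top crop origin 1001 443
```

View pics/s29.png

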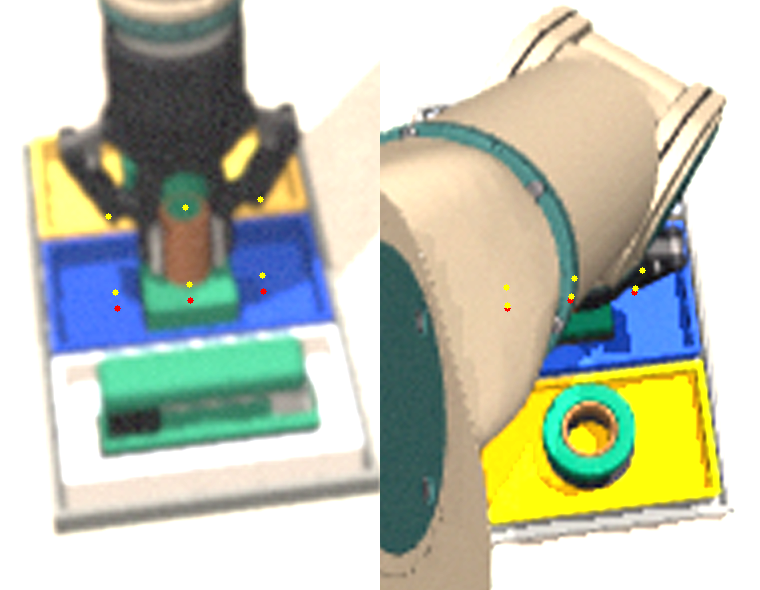

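>>> servo_tool:
  rows:
    - {"dx":0.005,"dy":0,"dz":0,"wx":0,"wy":0,"wz":0,"fingers":1}
    - {"dx":0.002,"dy":0,"dz":0,"wx":0,"wy":0,"wz":0,"fingers":1}
    - {"dx":0,"dy":0,"dz":0,"wx":0,"wy":0,"wz":0,"fingers":1}

```text
clock: 29.12
eef_pos: [545.0, -1.0, 6.3]
tool_rot: [1.992, 1.569, 0.528]
force: [-0.5, 0.5, 1.1]
width: 26.6
```

>>> servo_tool:
  rows:
    - {"dx":0.002,"dy":0,"dz":0,"wx":0,"wy":0,"wz":0,"fingers":1}
    - {"dx":0,"dy":0,"dz":0,"wx":0,"wy":0,"wz":0,"fingers":1}

```text
clock: 29.38
eef_pos: [545.1, -1.0, 6.3]
tool_rot: [2.191, 1.568, 0.727]
force: [-3.2, 0.9, 15.3]
width: 26.7
```

Contact. Release and retreat.

>>> servo_tool:
  rows:
    - {"dx":0,"dy":0,"dz":0,"wx":0,"wy":0,"wz":0,"fingers":0.5}
    - {"dx":0,"dy":0,"dz":0,"wx":0,"wy":0,"wz":0,"fingers":0.3}
    - {"dx":0,"dy":0,"dz":0,"wx":0,"wy":0,"wz":0,"fingers":0.2}
    - {"dx":0,"dy":0,"dz":0,"wx":0,"wy":0,"wz":0,"fingers":0.2}

```text
clock: 29.88
eef_pos: [544.9, -1.2, 4.5]
tool_rot: [1.887, 1.57, 0.423]
force: [0.3, 0.8, 0.4]
width: 68.3
```

>>> servo_tool:
  rows:
    - {"dx":-0.02,"dy":0,"dz":0,"wx":0,"wy":0,"wz":0,"fingers":0.2}
    - {"dx":-0.05,"dy":0,"dz":0,"wx":0,"wy":0,"wz":0,"fingers":0.2}
    - {"dx":-0.06,"dy":0,"dz":0,"wx":0,"wy":0,"wz":0,"fingers":0}
    - {"dx":-0.06,"dy":0,"dz":0,"wx":0,"wy":0,"wz":0,"fingers":0}
    - {"dx":-0.01,"dy":0,"dz":0.05,"wx":0,"wy":0,"wz":0,"fingers":0}

```text
clock: 30.5
eef_pos: [551.0, -35.6, 158.4]
tool_rot: [1.807, 1.563, 0.35]
force: [0.9, 0.1, -0.1]
width: 85.6
```

>>> servo_tool:
  rows:
    - {"dx":0,"dy":0,"dz":0.075,"wx":0,"wy":0,"wz":0,"fingers":0}
    - {"dx":0,"dy":0,"dz":0.075,"wx":0,"wy":0,"wz":0,"fingers":0}
    - {"dx":0,"dy":0,"dz":0.075,"wx":0,"wy":0,"wz":0,"fingers":0}
    - {"dx":0,"dy":0,"dz":0.075,"wx":0,"wy":0,"wz":0,"fingers":0}
    - {"dx":0,"dy":0,"dz":0,"wx":0,"wy":0,"wz":0,"fingers":0}

```text
clock: 31.12
eef_pos: [571.1, -269.6, 156.1]
tool_rot: [0.326, 1.565, -1.146]
force: [-0.1, 0.3, 0.9]
width: 85.6
```

```bash
cp m2.py m3.py
python3 - <<'E'
from h import *
for n,(x0,y0,x1,y1) in {"scene":(70,150,470,300),"top":(70,110,470,330)}.items():
    b=cv2.resize(ctrl.get_image(n)[y0:y1,x0:x1],None,fx=2,fy=2,interpolation=cv2.INTER_CUBIC);cv2.imwrite(f"pics/end_{n}.png",cv2.convertScaleAbs(b[:,:,::-1],alpha=1.7))
s=ctrl.read_state();print(s["clock"],s["eef_pos"],s["force"])
E
```

```text
31.225 [ 572.31413588 -262.57994872  155.14028533] [-0.01627498  0.78317647  0.62604635]
```

View pics/end_scene.png

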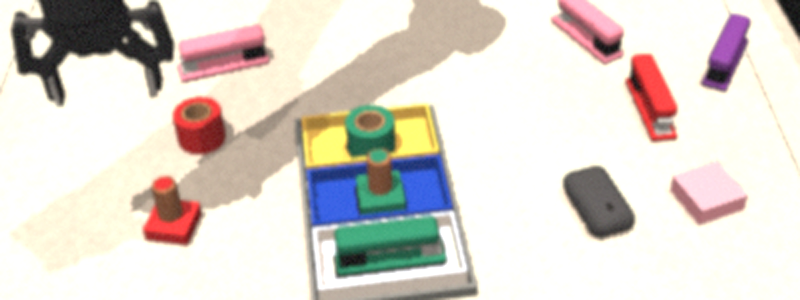

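View pics/end_top.png

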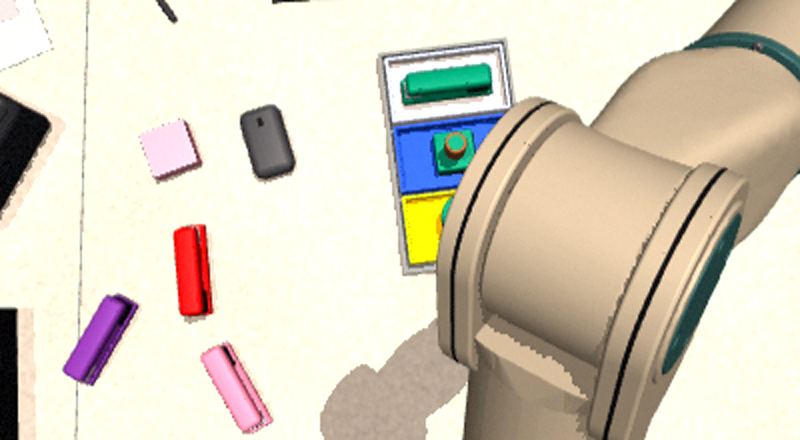

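```bash
python3 -c "
from cell import ctrl
print(ctrl.finish_job())"
```

```text
the job is handed in; nothing more can be done
None
```

The green stationery is back in the tray and the job is handed in, at about 31 s of the 83 s allowed. I placed it in the order you gave: the stapler lengthwise in the white compartment, the tape flat in the yellow and the stamp in the blue.

**Placing:** I lowered each thing until it touched its compartment floor. The readings at contact were about 6 N for the stapler, 11 N for the tape and 15 N for the stamp.

**Last pictures:** The scene camera shows all three standing upright inside their compartments. The arm hid part of the tray from the top camera in that last view, but the tape had shown flat in the yellow compartment in an earlier top view. The red stapler, tape and stamp are at the pixels they started from. The pink and purple staplers, the mouse and the notes were not touched. The gripper is well clear.

**What disagreed:**
- **Tool height:** The reported height was steadily about 35 mm lower than both cameras showed the fingertips. My first close above the stapler therefore shut on nothing, touching nothing. From then on I set heights from the pictures and from contact.
- **Joint 6:** It came close to its lower limit (0.233, against 0.23) when gripping the stapler and lowering the tape. No reading was past the limit.
- **Cameras:** The two cameras differed by 3–4 mm on where the compartments were. I used values between the two, which the spare room in the compartments allowed.

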